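# Clip the stained-glass panel into its bracket

## Robot

A 6-joint arm with a two-finger parallel gripper is mounted at the origin on the work surface. World frame = base frame: x ahead of the robot, y to its left, z up, the work surface at z = 0. Lengths are in m, angles in rad, forces in N, time in s.
With the tool pointing down it reaches from about 0.375 to 0.975 m from the base axis. Payload 3.8 kg.
Tool frame: the origin (TCP) lies on the centre line of the jaws, within the pads' length; the fingertips stand 17 mm ahead of it and the grasp point (between the pads) lies 2 mm behind it (env.tcp_to_tips is the distance from the TCP to the fingertips, in m); z points along the fingers, x is the direction in which the jaws open and shut, and the axes are right-handed (so a half turn about z gives the same grasp; the last joint's range is limited). The gripper opens to 85 mm and grips with 20 to 120 N. Pads are 22 mm wide; open, the fingers measure 114 mm over their backs; the gripper's body (76 mm by 85 mm) begins 54 mm behind the grasp point. The pads swing forward as they close: fully open they stand 13 mm farther back than shut.
Start: joints at [1.242, 0.264, 1.604, -0, 1.274, -0.037], TCP at [0.194, 0.646, 0.248] pointing down, gripper open.
Joint ranges: [-2.63, 2.63], [-0.94, 2.18], [0.31, 2.57], [-1.31, 4.45], [0, 2.66], [-2.55, 2.55]. Speed limits (rad/s): [2.57, 2.57, 3.14, 3.14, 3.14, 3.14].

## Interface

Orientations are given as a unit quaternion [x, y, z, w].
In Python, from cell import env gives the robot as it stands.
- The arm moves only by the shell command python3 -m inch 'ROWS' [FORCE]. ROWS is JSON, a list of rows, each an object with "translation": the shift along the tool's x, y, z in mm, a list of three; "turn": the turn, a rotation vector about the tool's x, y, z in rad, a list of three; "grip": the opening, from 0 (shut) to 1 (fully open). A call has 1 to 8 rows; each row shifts and turns the commanded pose from where the row before left it, along the tool's axes as they then stand; what a row does not reach is not made up. A row lasts 1/8 s, in which the tool goes at most 62.5 mm and 10.7 degrees, less where a joint would pass 70% of its speed; a pose out of reach is approached as far as the arm can. A call is refused whole if a number of a shift passes 62.5 or a number of a turn 0.188, either way. A call with a gripper value outside its range is refused whole. The fingers move at their own pace and stop on an object; FORCE is the grip in N (left out, the last holds). Time passes only in rows, so rows that do not move let the fingers close. It gives the time, the measured TCP pose, the force and the opening at its end, in the units of the state.
- env.state(): the state, without advancing time (a new reading comes with each control period).
- env.snapshot(name): name is "scene" or "top" or "wrist"; returns a dict with "img" (480x640x3 uint8, red, green, blue), "fov_y" (degrees; the focal length in pixels is half the picture's height over the tangent of half this angle, whatever the lens; pixels are square), "cx", "cy" (the principal point, pixels), "k1" (the pictures are not rectified: a ray, as slopes to the right and down, at radius r is drawn at 1 + k1 r^2 times it, then the intrinsics apply), "R" (3x3) and "t" (3): a world point X has camera coordinates R X + t. Camera axes: x right, y down, z forward; pixel columns grow to the right and rows downward; lengths in m; the calibration is good to about 2 mm. A picture is of the moment at which its call begins. There is no depth.
- env.hand_in(): hands the job in, once; it reports no verdict.
The state is a dict: "clock": time; "joint_pos": joint angles; "dq": joint speeds; "joint_efforts": joint torques, N m; "ee_pos": TCP position; "eef_rot": TCP orientation; "force": force on the tool from outside, world axes, zero at the start; "torque": the same for the moment, N m; "finger_gap": finger opening in m.
Only numpy, scipy, OpenCV 4.12 (cv2) and the standard library are available. Lean on these libraries where they do the work, as an engineer would, in place of code of your own. Each camera call takes 0.05 s, during which the arm holds its last target.

## Task

Lift the violet glass panel with the two copper ears out of its wooden stand and slide its ears down into the slots of the steel clip bracket, pushing gently past the brass spring clips until the panel sits flat and fully home on the bracket's cross bar and both clips have sprung back over the tops of the ears. Then let go of it. Do not force the glass, and leave the amber panel and the other things on the bench where they are.

Things in the scene. Friction and masses are not known exactly. Their poses are not given: they have to be found in the camera images.
- panel: Violet stained-glass panel, 180 g give or take a third, upright in the groove of a wooden stand; the same either way round. Origin: middle of its lower edge; z up, y along its width, x through its thickness. Glass 84 mm wide (y), 10 mm thick, 80 mm high, lower corners rounded to 6 mm. The glass breaks if it and the bracket (foot, head and clips together) press on one another with over 40 N.
- panel_tab (a point): Centre of the copper tab on top of the violet panel, to take it by: 10 mm thick (the panel's x), 40 mm wide (y), from 80 to 108 mm above the panel's lower edge. It stands on a steel rail 22 mm thick and 60 mm wide, 72 to 80 mm up.
- panel_ear (a point): Middle of the underside of the panel's +y copper ear, 48.5 mm from the panel's middle and 20 mm above its lower edge; the other ear mirrors it at -y. Ears reach 56 mm from the middle (112 mm overall), are 8 mm thick (x) and go from 20 to 50 mm above the lower edge; undersides and lower outer corners rounded to 4 mm.
- stand_a: Wooden stand that holds the violet panel: 70 mm (x) by 80 mm (y), 37 mm high, fixed to the bench. Origin: centre of the underside. A groove 13 mm wide runs along y through its middle, floor 12 mm above the bench, 25 mm deep, open at both ends.
- bracket: Green foot of the clip bracket, 90 (x) by 176 (y) by 6 mm, fixed; origin: centre of its underside; the panel's width goes along y, either way round. Its two posts carry a steel head, centred over the foot and clamped at a height that differs from job to job and is not measured: the top of its cross bar, where the panel's lower edge must rest, is 22 to 46 mm above this origin. Find it by feel.
- slot_left (a point): Point on the foot's top, under the middle of the +y slot (52.5 mm from the middle). On the head, each slot lies between two cheeks 43.5 to 61.5 mm from the middle (y) and 60 mm high from the cross bar's top, 11 mm apart (x); flared lead-ins above reach 70 mm up and widen to about 22 mm (x). The glass passes between the left and right cheeks, 87 mm apart.
- slot_right (a point): The same point under the -y slot.
- clip_left (a joint): Brass spring clip at the outer end of the +y slot, m: 0 = relaxed, 3 mm into the ear's way; slides outward to about 0.003 (0.001 to 0.0045 off centre) while the ear passes. Rounded nose 54 mm above the cross bar's top, sloping leaf up to 77 mm. Both ears need 5 to 15 N down from about 44 mm above home; in the last 2 mm the noses snap back over the ears (below 0.001), then the bar stops it hard.
- clip_right (a joint): The same clip at the outer end of the -y slot.
- amber_panel: Amber glass panel without ears or tab, 78 mm wide, 75 mm high, in the other wooden stand (same stand); leave it alone. Origin: middle of its lower edge.
- stand_b: The other wooden stand, same as the first, holding the amber panel.
- solder_spool: Loose solder spool on the bench (bystander, leave it).
- flux_bottle: Loose flux bottle on the bench (bystander, leave it).
- patina_jar: Loose patina jar on the bench (bystander, leave it).
- flux_brush: Loose flux brush on the bench (bystander, leave it).
- screwdriver: Loose screwdriver on the bench (bystander, leave it).
- glass_gem: Loose glass gem on the bench (bystander, leave it).
Mind the look-alikes: they are no part of the job. Leave any blue look-alike of the bracket alone.

How it is judged:
On the way, in this order (a step that is already met when the one before it is completed fails the run):
1. the violet panel is lifted out of its stand (z of panel in the frame of stand_a above 0.045 m), for 0.1 s.
2. both ears are in the slots and press both clips outward (value of joint each of clip_left, clip_right above 0.0008 m and horizontal distance between panel and bracket below 0.006 m and angle between the y axis of panel and the y axis of bracket, either way round below 0.12 rad), for 0.05 s.
At the end, for the whole second after the job is handed in: The violet panel is released and at rest in the bracket, upright within 0.08 rad, centred within 5 mm and along it within 0.1 rad, its lower edge at most 48 mm above the underside of the foot, and both clips have sprung back over the ears (each reads below 1.2 mm) (value of joint each of clip_left, clip_right below 0.0012 m and horizontal distance between panel and bracket below 0.005 m and z of panel in the frame of bracket between 0.018 and 0.048 m and angle between the y axis of panel and the y axis of bracket, either way round below 0.1 rad and angle between panel's own z axis and vertical below 0.08 rad and linear speed of panel below 0.01 m/s and contact force between panel and the fingers below 0.05 N); the robot touches nothing.
It fails at once if the violet panel and the bracket press on one another with more than 40 N (contact force between panel and bracket above 40 N).
It fails at once if the amber panel is moved by more than 15 mm (distance of amber_panel from where it was at the start of the episode above 0.015 m).
It fails at once if a bystander (spool, bottle, jar, brush, screwdriver or gem) is moved by more than 30 mm (distance of any of solder_spool, flux_bottle, patina_jar, flux_brush, screwdriver, glass_gem from where it was at the start of the episode above 0.03 m).
It also fails if it takes over 45 s, if anything falls off the work surface, if the arm or the gripper's body presses on something with over 40 N, if the wrist force passes 120 N, or if a joint passes its speed limit or range.

## Working session

There is one attempt and no reset: what is moved stays moved. The work goes in short steps, Python scripts to look and compute and a shell command to move; the robot and the scene stay as the last step left them, time stands still between calls to the robot, and variables do not carry over. Pictures are saved under pics/ and viewed, and the job is handed in when it is done.

```bash
ls; mkdir -p pics
python3 - <<'E'
from cell import env
import cv2
print(env.state())
for n in ["scene","top","wrist"]:
    s=env.snapshot(n); cv2.imwrite(f"pics/{n}0.png",s["img"][:,:,::-1])
    print(n,{k:(v if k!='img' else 0) for k,v in s.items()})
E
```

```text
pics
{'clock': 0.0, 'joint_pos': array([ 1.24209755e+00,  2.64772315e-01,  1.60541224e+00, -4.55558388e-06,
        1.27368965e+00, -3.69154215e-02]), 'dq': array([ 8.72926653e-04,  2.12606829e-03, -4.75302584e-04,  4.13284332e-04,
        1.03215886e-03, -7.22938011e-05]), 'joint_efforts': array([-5.69441290e-04, -5.15115094e+01, -3.67311251e+01,  2.23704797e-04,
        1.32822039e-02,  4.81743541e-05]), 'ee_pos': array([0.19395512, 0.64579417, 0.24692842]), 'eef_rot': array([ 8.02389463e-01,  5.96799672e-01, -9.38617320e-04,  6.48362005e-04]), 'force': array([ 0.62940958, -0.10143665, -1.0199349 ]), 'torque': array([-0.02308626,  0.02815372,  0.02628425]), 'finger_gap': 0.08529491832488649}
scene {'img': 0, 'fov_y': 55.06072101994036, 'cx': 321.8674376622548, 'cy': 238.04935949576864, 'k1': -0.1102021302983253, 'R': array([[ 0.86050244,  0.50944537, -0.00098177],
       [ 0.26663558, -0.45201368, -0.851228  ],
       [-0.43409794,  0.73222199, -0.52479513]]), 't': array([-0.51309121, -0.02006   ,  1.43438584])}
top {'img': 0, 'fov_y': 50.834987622432614, 'cx': 315.3625178724556, 'cy': 234.285070412097, 'k1': -0.0949950120256525, 'R': array([[-0.02625152, -0.99944855,  0.02033378],
       [-0.99638582,  0.02451646, -0.081328  ],
       [ 0.08078464, -0.02239528, -0.99647995]]), 't': array([0.07095248, 0.52320636, 1.24727835])}
wrist {'img': 0, 'fov_y': 61.95812914007232, 'cx': 323.9515039961896, 'cy': 238.4652078377336, 'k1': -0.05266224167931738, 'R': array([[ 0.2871313 ,  0.95788891, -0.00210998],
       [ 0.91751444, -0.27439476,  0.28787978],
       [ 0.27517788, -0.08459524, -0.95766423]]), 't': array([-0.67417996, -0.03638642,  0.38000835])}
```

View pics/scene0.png

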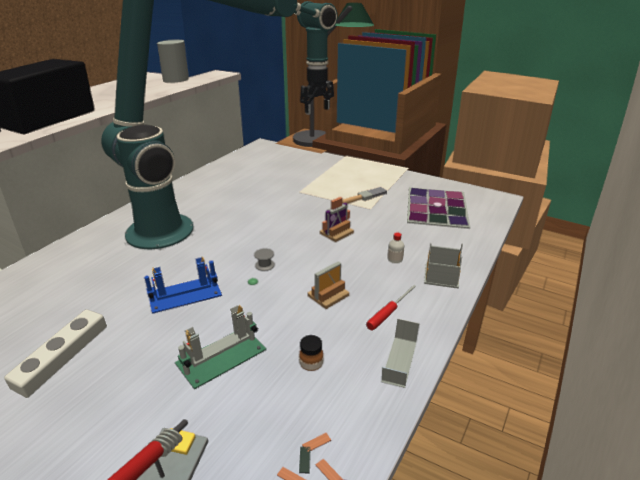

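View pics/top0.png

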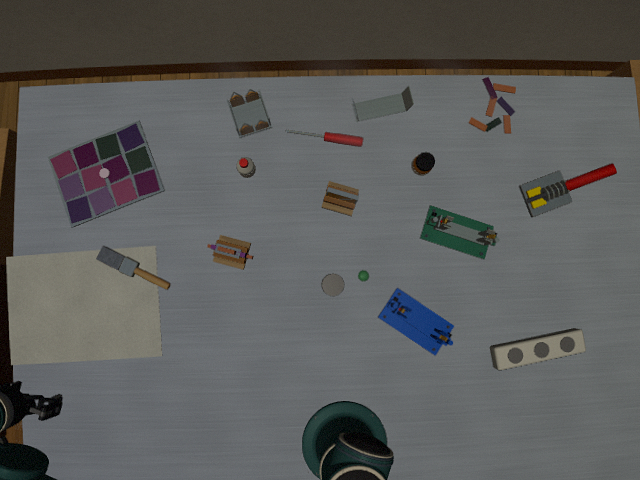

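View pics/wrist0.png

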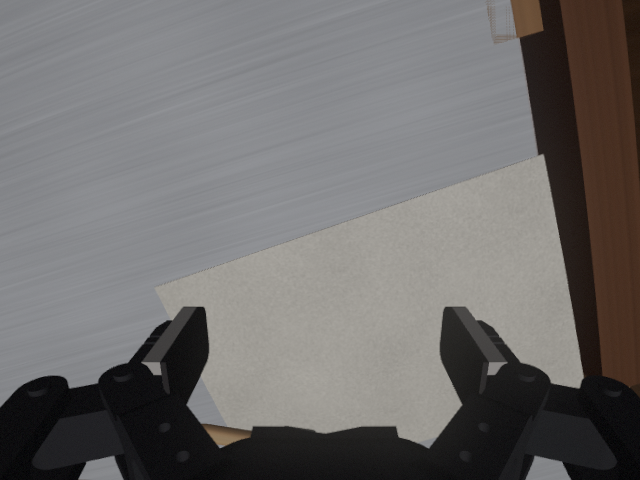

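Candidates for the panel in the top view are the violet one at (231,252) with pink/copper ears and the amber one at (340,198). The violet and plum glass sheets at (105,173) lie flat on the bench. For the bracket, it's the green foot at (458,232) or the blue look-alike at (416,321). I choose the violet panel and the green bracket, and check both in close crops.

Run:
```python
import cv2,numpy as np
t=cv2.imread("pics/top0.png");s=cv2.imread("pics/scene0.png")
f=lambda im,x,y,w,h,k:cv2.resize(im[y:y+h,x:x+w],None,fx=k,fy=k,interpolation=cv2.INTER_CUBIC)
a=np.hstack([f(t,196,225,70,55,5.7),f(t,410,195,100,78.57.__int__(),4)])  if 0 else None
A=f(t,196,222,64,48,6);B=f(t,412,190,96,72,4)
C=f(s,305,185,64,48,6);D=f(s,170,300,100,75,4)
H=lambda x:cv2.resize(x,(400,300))
cv2.imwrite("pics/crop0.png",np.vstack([np.hstack([H(A),H(B)]),np.hstack([H(C),H(D)])]))
```

```text
(no output)
```

View pics/crop0.png

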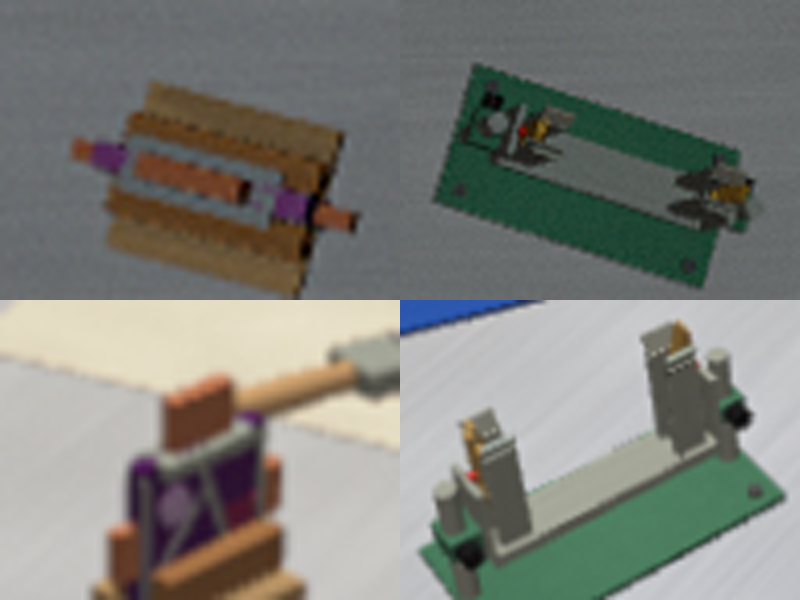

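The crops confirm both choices. Violet glass with copper ears and tab is in the stand (top view 231,252). The green foot has steel cheeks and brass clips (top view 458,232). Next I measure both.

```bash
cat > h.py <<'E'
import numpy as np,cv2
from scipy.spatial.transform import Rotation as Ro
def K(s):
    f=240/np.tan(np.radians(s["fov_y"]/2)); return np.array([[f,0,s["cx"]],[0,f,s["cy"]],[0,0,1]]),np.array([s["k1"],0,0,0,0])
def bp(s,px,z):
    k,d=K(s); u=cv2.undistortPoints(np.array(px,float).reshape(-1,1,2),k,d).reshape(-1,2)
    r=np.c_[u,np.ones(len(u))]@s["R"]; c=-s["R"].T@s["t"]
    return c+r*((z-c[2])/r[:,2])[:,None]
def pj(s,X):
    k,d=K(s); return cv2.projectPoints(np.array(X,float).reshape(-1,1,3),cv2.Rodrigues(s["R"])[0],s["t"],k,d)[0].reshape(-1,2)
E
python3 - <<'E'
from cell import env
from h import *
s=env.snapshot("top")
A=lambda p:np.array(p)/6.25+[196,222]
B=lambda p:np.array(p)/(400/96)+[412,190]
e=bp(s,A([[75,150],[355,220]]),.060);print("ears",e.round(4),np.linalg.norm(e[1]-e[0]),e.mean(0),np.degrees(np.arctan2(*(e[0]-e[1])[[1,0]])))
t=bp(s,A([[135,165],[250,190]]),.120);print("tab",t.round(4),t.mean(0),np.linalg.norm(t[1]-t[0]))
st=bp(s,A([[150,82],[343,132],[300,296],[107,243]]),.03);print("stand",st.mean(0))
f=bp(s,B([[75,65],[340,152],[303,287],[35,203]]),.006);print(f.round(4),f.mean(0),np.linalg.norm(f[0]-f[1]),np.linalg.norm(f[1]-f[2]))
for d in (f[0]-f[1],f[3]-f[2]):print(np.degrees(np.arctan2(d[1],d[0])))
R=Ro.from_quat(env.state()["eef_rot"]).as_matrix();print(R)
E
```

```text
ears [[0.4995 0.3199 0.06  ]
 [0.4697 0.2114 0.06  ]] 0.11246828007057959 [0.4846321 0.2656486 0.06     ] 74.63249659454628
tab [[0.4897 0.2862 0.12  ]
 [0.4794 0.2438 0.12  ]] [0.48454175 0.26503089 0.12      ] 0.043623437586291836
stand [0.48481883 0.26602452 0.03      ]
[[ 0.5929 -0.24    0.006 ]
 [ 0.535  -0.4053  0.006 ]
 [ 0.4518 -0.3772  0.006 ]
 [ 0.508  -0.2112  0.006 ]] [ 0.52190805 -0.30842963  0.006     ] 0.17517227157789192 0.0878290205061083
70.68446055193162
71.27516681373758
[[ 2.87701911e-01  9.57719864e-01 -5.22912555e-04]
 [ 9.57718753e-01 -2.87702375e-01 -1.46052677e-03]
 [-1.54921868e-03 -8.06068182e-05 -9.99998797e-01]]
```

```bash
python3 -m inch '[{"translation":[-35,48.5,2],"turn":[0,0,0],"grip":1},{"translation":[-35,48.5,2],"turn":[0,0,0],"grip":1},{"translation":[-35,48.5,2],"turn":[0,0,0],"grip":1},{"translation":[-35,48.5,2],"turn":[0,0,0],"grip":1},{"translation":[-35,48.5,2],"turn":[0,0,0],"grip":1},{"translation":[-35,48.5,2],"turn":[0,0,0],"grip":1},{"translation":[-35,48.5,2],"turn":[0,0,0],"grip":1},{"translation":[-35,48.5,2],"turn":[0,0,0],"grip":1}]' 40
python3 -m inch '[{"translation":[0,0,0],"turn":[0,0,0.18],"grip":1},{"translation":[0,0,0],"turn":[0,0,0.18],"grip":1},{"translation":[0,0,0],"turn":[0,0,0.18],"grip":1},{"translation":[0,0,0],"turn":[0,0,0.18],"grip":1},{"translation":[0,0,0],"turn":[0,0,0.18],"grip":1},{"translation":[0,0,0],"turn":[0,0,0.18],"grip":1},{"translation":[0,0,0],"turn":[0,0,0.18],"grip":1},{"translation":[0,0,0],"turn":[0,0,0.18],"grip":1}]'
python3 -m inch '[{"translation":[0,0,0],"turn":[0,0,0.108],"grip":1},{"translation":[0,0,0],"turn":[0,0,0],"grip":1}]'
python3 - <<'E'
from cell import env
from h import *
st=env.state();R=Ro.from_quat(st["eef_rot"]).as_matrix();print(st["ee_pos"],R.round(4),st["joint_pos"],st["force"])
print(R.T@(np.array([.4845,.2655,0])-st["ee_pos"]))
for n in ["wrist","top"]: cv2.imwrite(f"pics/{n}1.png",env.snapshot(n)["img"][:,:,::-1])
E
```

```text
clock: 1.2
ee_pos: [0.4861, 0.265, 0.2323]
eef_rot: [0.802, 0.597, 0.0, -0.0]
force: [1.0, 0.9, -0.4]
finger_gap: 0.0854
clock: 2.2
ee_pos: [0.4851, 0.2666, 0.2321]
eef_rot: [0.997, -0.083, -0.0, 0.0]
force: [-0.6, -0.1, -0.8]
finger_gap: 0.0857
clock: 2.45
ee_pos: [0.4851, 0.2666, 0.2321]
eef_rot: [0.991, -0.134, -0.0, 0.0]
force: [0.3, 0.6, 0.2]
finger_gap: 0.0856
[0.48506418 0.26660827 0.23209333] [[ 9.644e-01 -2.646e-01 -3.000e-04]
 [-2.646e-01 -9.644e-01 -2.000e-04]
 [-3.000e-04  3.000e-04 -1.000e+00]] [ 4.57567731e-01  4.59988466e-02  1.88422558e+00 -1.07883026e-05
  1.21174667e+00  7.25388772e-01] [0.26377574 0.55026182 0.21166001]
[-1.86625201e-04  1.15803065e-03  2.32093697e-01]
```

View pics/wrist1.png

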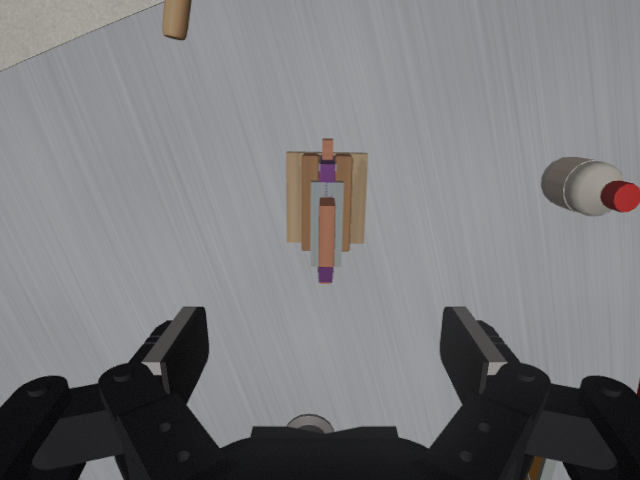

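The wrist view shows the violet panel aligned and centred: tab at (327,232), far ear at (328,148), near ear at (326,278). The brush, bottle and spool are clear of the path. I refine with a zoomed crop.

Run:
```python
from cell import env
from h import *
im=cv2.imread("pics/wrist1.png")
cv2.imwrite("pics/w1c.png",cv2.resize(im[130:290,275:380],None,fx=5,fy=3.75,interpolation=cv2.INTER_CUBIC))
s=env.snapshot("wrist")
st=env.state();R=Ro.from_quat(st["eef_rot"]).as_matrix();p=st["ee_pos"]
print("tips",pj(s,[p,p+R@[0,0,.017]]))
print(bp(s,[[319.5,198],[335,198],[319,267],[335,267]],.12).round(4))
c=np.array([.4845,.2655,0]);a=np.radians(74.6);y=np.array([np.cos(a),np.sin(a),0]);x=np.array([np.sin(a),-np.cos(a),0])
print(pj(s,[c+y*u+x*v+np.array([0,0,.12]) for u in(.02,-.02) for v in (-.005,.005)]))
print(pj(s,[c+y*u+np.array([0,0,.062]) for u in(.056,-.056)]))
```

```text
tips [[328.33113425 334.91085728]
 [327.88587291 312.72258814]]
[[0.4883 0.2944 0.12  ]
 [0.4973 0.2919 0.12  ]
 [0.4762 0.2516 0.12  ]
 [0.486  0.2489 0.12  ]]
[[317.86542344 212.26993307]
 [334.25879833 212.30805982]
 [317.99627733 273.4062862 ]
 [333.64694262 273.44014075]]
[[325.85344418 145.82911065]
 [325.34353756 288.32579952]]
```

View pics/w1c.png

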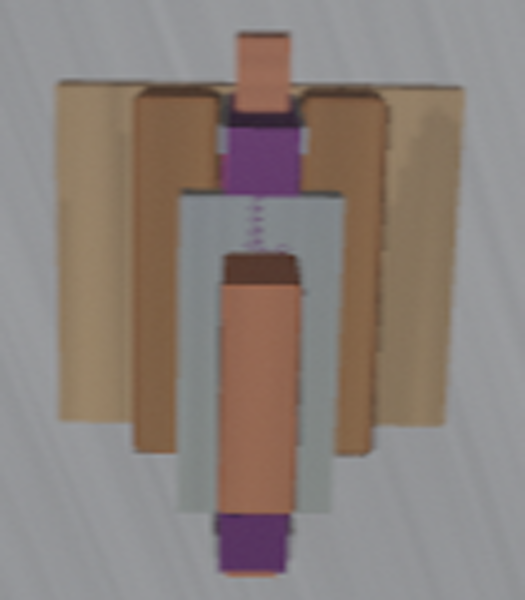

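Run:
```python
from cell import env
from h import *
s=env.snapshot("wrist");st=env.state();R=Ro.from_quat(st["eef_rot"]).as_matrix();p=st["ee_pos"]
C=lambda q:np.array(q)/[5,3.75]+[275,130]
def ana(n,q,z):
    w=bp(s,C(q),z);m=w.mean(0);d=(w[0]+w[1]-w[2]-w[3])/2
    print(n,m.round(4),"len",np.linalg.norm(d).round(4),"wid",np.linalg.norm(w[0]-w[1]).round(4),np.linalg.norm(w[2]-w[3]).round(4),"ang",np.degrees(np.arctan2(d[1],d[0])).round(2),"tool",(R.T@(m-p)).round(4))
ana("tab",[[219,283],[300,283],[220,513],[294,513]],.12)
ana("rail",[[180,193],[344,193],[178,513],[332,513]],.092)
ana("stand",[[57,82],[463,87],[60,420],[444,425]],.0185)
print("cam",-s["R"].T@s["t"])
```

```text
tab [0.4861 0.2696 0.12  ] len 0.0397 wid 0.0098 0.0094 ang 74.38 tool [ 1.000e-04 -3.100e-03  1.122e-01]
rail [0.4863 0.2694 0.092 ] len 0.0607 wid 0.0219 0.0219 ang 73.92 tool [ 0.0003 -0.003   0.1402]
stand [0.4874 0.2734 0.0185] len 0.0789 wid 0.0679 0.0684 ang 73.8 tool [ 0.0004 -0.0071  0.2137]
cam [0.50311287 0.33812621 0.35808665]
```

Wrist and top agree in x and heading (~74.4°) and differ by about 4 mm along the panel. I split toward the wrist value, descend, and close on the tab above the rail (rail top at z=0.092).

```bash
python3 -m inch '[{"translation":[0,-3,0],"turn":[0,0,0.004],"grip":0.5},{"translation":[0,0,40],"turn":[0,0,0],"grip":0.5},{"translation":[0,0,40],"turn":[0,0,0],"grip":0.5},{"translation":[0,0,30],"turn":[0,0,0],"grip":0.5},{"translation":[0,0,9],"turn":[0,0,0],"grip":0.5},{"translation":[0,0,0],"turn":[0,0,0],"grip":0.5}]' 60
python3 - <<'E'
from cell import env
from h import *
print(env.state()["force"],env.state()["ee_pos"])
cv2.imwrite("pics/w2.png",env.snapshot("wrist")["img"][:,:,::-1])
E
```

```text
clock: 3.4
ee_pos: [0.486, 0.2697, 0.1132]
eef_rot: [0.991, -0.136, -0.0, 0.0]
force: [0.2, 0.5, 0.4]
finger_gap: 0.043
[0.15342563 0.47672661 0.41118845] [0.48602568 0.26965157 0.11320486]
```

View pics/w2.png

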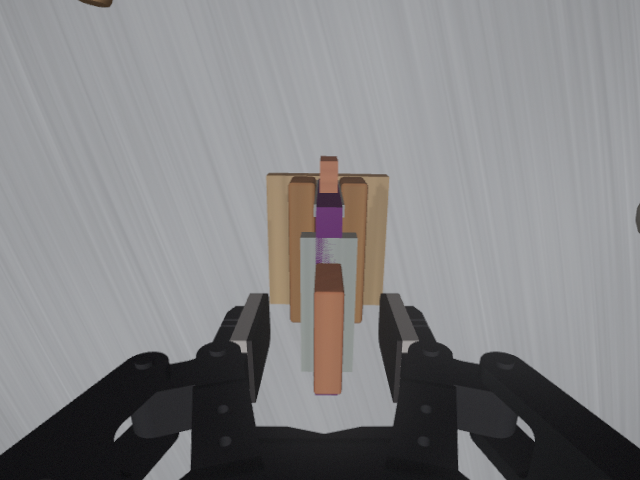

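The tab (328,330) is centred between the pads. Closing now.

```bash
python3 -m inch '[{"translation":[0,0,0],"turn":[0,0,0],"grip":0},{"translation":[0,0,0],"turn":[0,0,0],"grip":0},{"translation":[0,0,0],"turn":[0,0,0],"grip":0},{"translation":[0,0,0],"turn":[0,0,0],"grip":0}]' 60
python3 -m inch '[{"translation":[0,0,-10],"turn":[0,0,0],"grip":0},{"translation":[0,0,-15],"turn":[0,0,0],"grip":0},{"translation":[0,0,-30],"turn":[0,0,0],"grip":0},{"translation":[0,0,-40],"turn":[0,0,0],"grip":0},{"translation":[0,0,-40],"turn":[0,0,0],"grip":0},{"translation":[0,0,0],"turn":[0,0,0],"grip":0},{"translation":[0,0,0],"turn":[0,0,0],"grip":0}]' 60
python3 - <<'E'
from cell import env
from h import *
print(env.state()["force"],env.state()["torque"],env.state()["ee_pos"])
for n in ("wrist","scene"): cv2.imwrite(f"pics/{n}3.png",env.snapshot(n)["img"][:,:,::-1])
E
```

```text
clock: 3.95
ee_pos: [0.4872, 0.2702, 0.115]
eef_rot: [0.991, -0.136, 0.001, -0.001]
force: [-0.9, -0.1, 6.8]
finger_gap: 0.0087
clock: 4.82
ee_pos: [0.4853, 0.2693, 0.2477]
eef_rot: [0.991, -0.136, -0.001, 0.0]
force: [-0.4, -0.5, -2.5]
finger_gap: 0.0087
[-0.41225726 -0.48045733 -2.46482566] [-0.00287461  0.02231706  0.01908619] [0.4852641  0.269314   0.24772085]
```

View pics/wrist3.png

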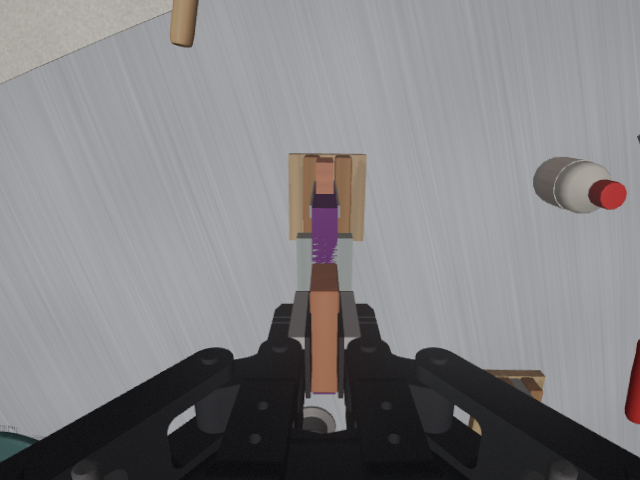

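View pics/scene3.png

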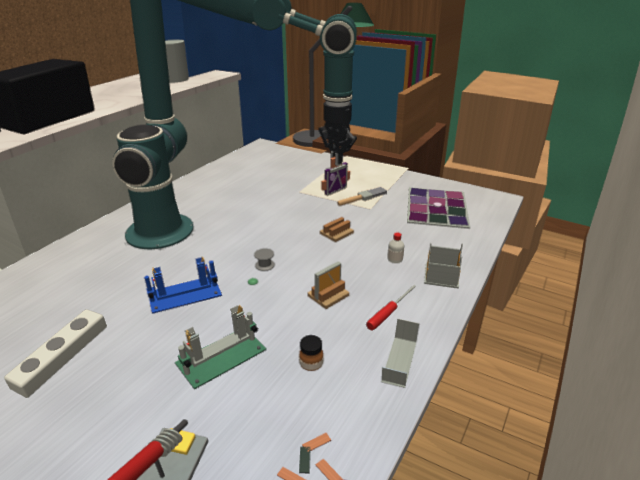

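The panel is lifted clear of its stand: wrist tab at (324,330), stand empty at (327,198), and force change about -2.5 N. Next I carry it past the bracket so the wrist camera can see the bracket.

```bash
python3 -m inch '[{"translation":[0,0,-20],"turn":[0,0,0],"grip":0},{"translation":[7,25,0],"turn":[0,0,0],"grip":0},{"translation":[13,46,0],"turn":[0,0,0],"grip":0},{"translation":[15,53,0],"turn":[0,0,0],"grip":0},{"translation":[15,53,0],"turn":[0,0,0],"grip":0},{"translation":[15,53,0],"turn":[0,0,0],"grip":0},{"translation":[15,53,0],"turn":[0,0,0],"grip":0},{"translation":[15,53,0],"turn":[0,0,0],"grip":0}]'
python3 -m inch '[{"translation":[15,53,0],"turn":[0,0,0],"grip":0},{"translation":[15,53,0],"turn":[0,0,0],"grip":0},{"translation":[15,53,0],"turn":[0,0,0.02],"grip":0},{"translation":[15,53,0],"turn":[0,0,0.02],"grip":0},{"translation":[14,48,0],"turn":[0,0,0.02],"grip":0},{"translation":[7,25,0],"turn":[0,0,0],"grip":0},{"translation":[0,0,0],"turn":[0,0,0],"grip":0},{"translation":[0,0,0],"turn":[0,0,0],"grip":0}]'
python3 - <<'E'
from cell import env
from h import *
print(env.state()["force"],env.state()["torque"],env.state()["ee_pos"])
for n in ("wrist","top"): cv2.imwrite(f"pics/{n}4.png",env.snapshot(n)["img"][:,:,::-1])
E
```

```text
clock: 5.92
ee_pos: [0.4869, -0.0813, 0.2693]
eef_rot: [0.991, -0.136, 0.0, -0.0]
force: [1.2, 0.5, -1.1]
finger_gap: 0.0087
clock: 6.92
ee_pos: [0.4835, -0.3747, 0.2682]
eef_rot: [0.986, -0.165, -0.0, -0.001]
force: [0.3, 0.8, -1.6]
finger_gap: 0.0089
[ 0.33679759  0.76369569 -1.59211092] [-0.02482841 -0.00707317  0.00326545] [ 0.48347611 -0.37469948  0.26820234]
```

View pics/wrist4.png

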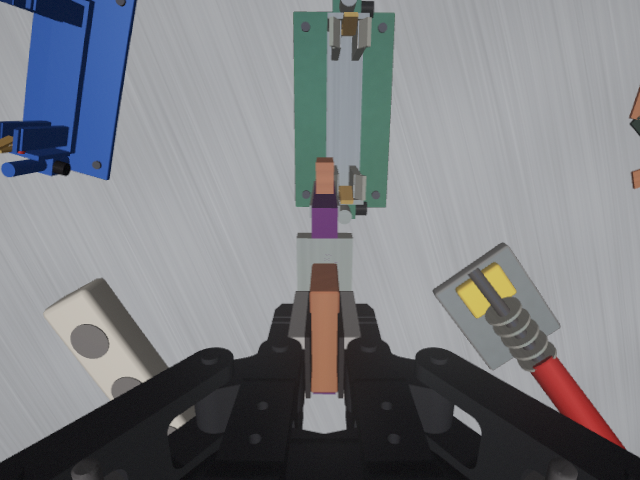

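View pics/top4.png

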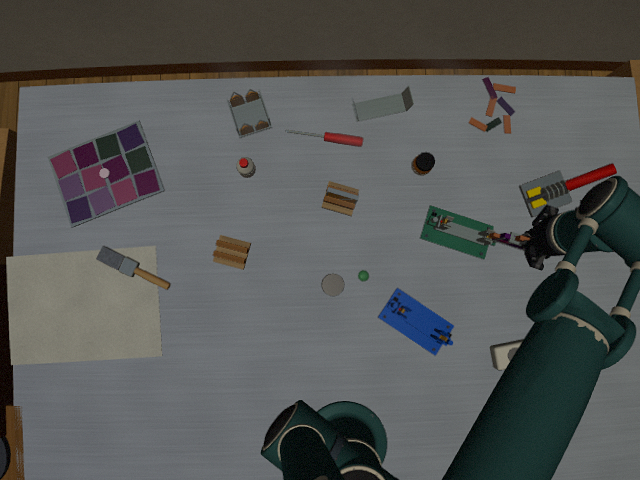

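The wrist view shows the whole bracket, with foot corners near (294,12), (395,12), (387,207) and (295,207). The held panel is centred at column 325. I zoom in for corners.

Run:
```python
import cv2
im=cv2.imread("pics/wrist4.png")
cv2.imwrite("pics/w4c.png",cv2.resize(im[0:220,275:415],None,fx=5,fy=2.7,interpolation=cv2.INTER_CUBIC))
cv2.imwrite("pics/w4d.png",cv2.resize(im[140:400,285:365],None,fx=8,fy=2.3,interpolation=cv2.INTER_CUBIC))
```

```text
(no output)
```

View pics/w4c.png

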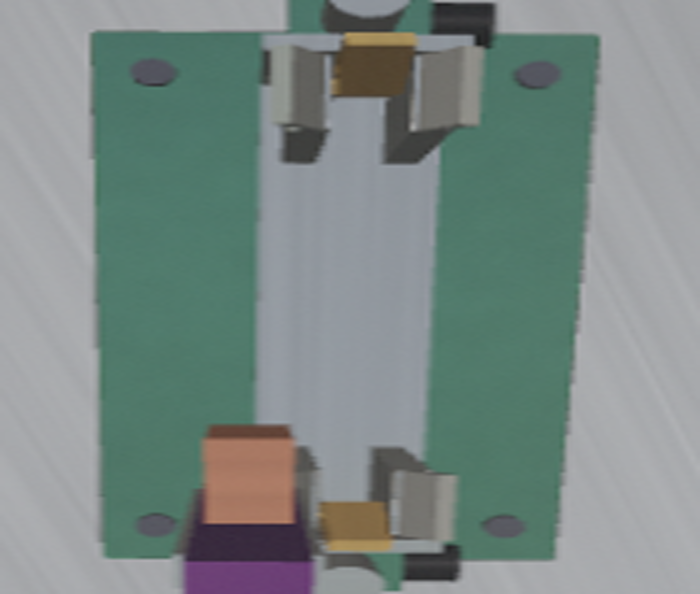

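View pics/w4d.png

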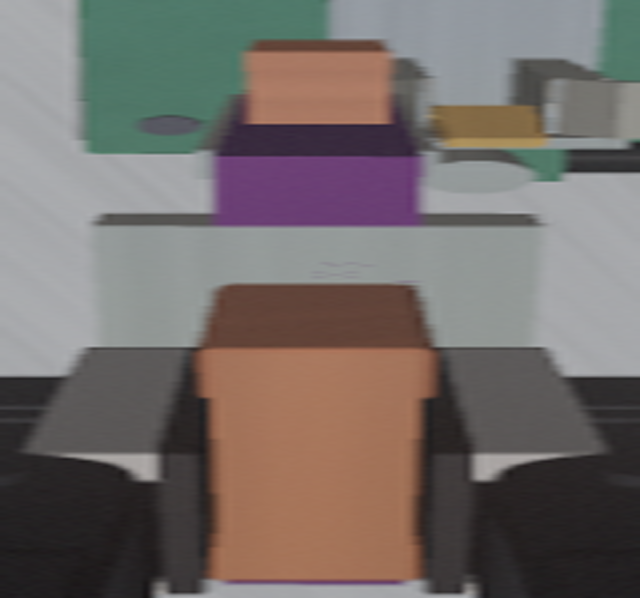

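```bash
cat > m4.py <<'E'
from cell import env
from h import *
s=env.snapshot("wrist");st=env.state();Rt=Ro.from_quat(st["eef_rot"]).as_matrix();p=st["ee_pos"]
k,d=K(s)
C=lambda q:np.array(q,float)/[5,2.7]+[275,0]
D=lambda q:np.array(q,float)/[8,2.3]+[285,140]
def pnp(o,i,n):
    o=np.array(o,float)/1000
    ok,r,t=cv2.solvePnP(o,i,k,d,flags=cv2.SOLVEPNP_SQPNP)
    r,t=cv2.solvePnPRefineLM(o,i,k,d,r,t)
    e=cv2.projectPoints(o,r,t,k,d)[0].reshape(-1,2)-i
    Rw=s["R"].T@cv2.Rodrigues(r)[0]; tw=s["R"].T@(t.ravel()-s["t"])
    print(n,"world",tw.round(4),"tool",(Rt.T@(tw-p)*1000).round(1),"yhead",np.degrees(np.arctan2(Rw[1,1],Rw[0,1])).round(2),"z axis",Rw[:,2].round(3),"rms",np.sqrt((e**2).mean()).round(2)); print(e.round(1).tolist())
    return Rw,tw
P,tp=pnp([[-5,20,108],[5,20,108],[-5,-20,108],[5,-20,108],[-4,56,50],[4,56,50],[-4,42,50],[4,42,50],[-5,42,80],[5,42,80],[-11,30,80],[11,30,80]],
 D([[200,348],[435,348],[207,580],[420,580],[250,52],[388,52],[247,123],[392,123],[216,155],[417,155],[95,226],[541,226]]),"panel")
B,tb=pnp([[-45,88,6],[45,88,6],[45,-88,6],[-45,-88,6]],C([[92,32],[598,36],[555,558],[104,556]]),"bracket")
w=bp(s,C([[92,32],[598,36],[555,558],[104,556]]),.006);m=w.mean(0)
print("foot bp",m.round(4),np.linalg.norm(w[0]-w[3]).round(4),np.linalg.norm(w[0]-w[1]).round(4),[np.degrees(np.arctan2(*(a)[[1,0]])).round(2) for a in (w[0]-w[3],w[1]-w[2])])
print("tool xhead",np.degrees(np.arctan2(Rt[1,0],Rt[0,0])).round(2))
E
python3 m4.py
```

```text
panel world [ 0.4823 -0.3749  0.1645] tool [ -1.2   1.  103.9] yhead 70.93 z axis [-0.003 -0.002  1.   ] rms 0.34
[[-0.5, -0.1], [0.3, -0.0], [-0.4, -0.1], [0.6, -0.0], [-0.3, -0.1], [0.4, -0.1], [0.1, 0.1], [-0.4, 0.1], [-0.3, 0.5], [0.7, 0.5], [-0.3, -0.4], [0.2, -0.2]]
bracket world [ 0.5238 -0.306  -0.0032] tool [ 15.7 -77.6 271.7] yhead 70.68 z axis [0.011 0.006 1.   ] rms 0.12
[[0.2, 0.1], [-0.0, -0.2], [-0.1, -0.1], [-0.1, 0.2]]
foot bp [ 0.5237 -0.3061  0.006 ] 0.1746 0.0892 [np.float64(70.71), np.float64(70.79)]
tool xhead -18.99
```

Residuals are small and the sizes agree (foot measured 174.6 × 89.2 mm). The panel sits upright in the hand, with its lower edge 104 mm below the TCP. The panel has to go by (+17, -78.5) mm in tool axes to be over the bracket.

```bash
python3 -m inch '[{"translation":[4,-20,0],"turn":[0,0,0.003],"grip":0},{"translation":[5,-25,0],"turn":[0,0,0],"grip":0},{"translation":[5,-23,0],"turn":[0,0,0],"grip":0},{"translation":[3,-10.5,0],"turn":[0,0,0],"grip":0},{"translation":[0,0,0],"turn":[0,0,0],"grip":0},{"translation":[0,0,0],"turn":[0,0,0],"grip":0}]'
python3 - <<'E'
from cell import env
from h import *
st=env.state();Rt=Ro.from_quat(st["eef_rot"]).as_matrix();print(st["ee_pos"],st["force"])
print("remaining tool",Rt.T@(np.array([.5237,-.3061,.0])-st["ee_pos"])*1000-[-1.2,1.0,103.9])
for n in ("wrist","top","scene"): cv2.imwrite(f"pics/{n}5.png",env.snapshot(n)["img"][:,:,::-1])
im=cv2.imread("pics/wrist5.png");cv2.imwrite("pics/w5c.png",cv2.resize(im[100:400,240:420],None,fx=4,fy=2,interpolation=cv2.INTER_CUBIC))
im=cv2.imread("pics/scene5.png");cv2.imwrite("pics/s5c.png",cv2.resize(im[220:400,150:300],None,fx=4,fy=3.3,interpolation=cv2.INTER_CUBIC))
E
```

```text
clock: 7.82
ee_pos: [0.5251, -0.3074, 0.2683]
eef_rot: [0.986, -0.167, -0.0, 0.0]
force: [0.0, -0.1, -2.0]
finger_gap: 0.0085
[ 0.52514012 -0.30740629  0.26830197] [ 0.00432841 -0.12160847 -1.98706597]
remaining tool [ -0.55323157  -1.87592728 164.40185265]
```

View pics/w5c.png

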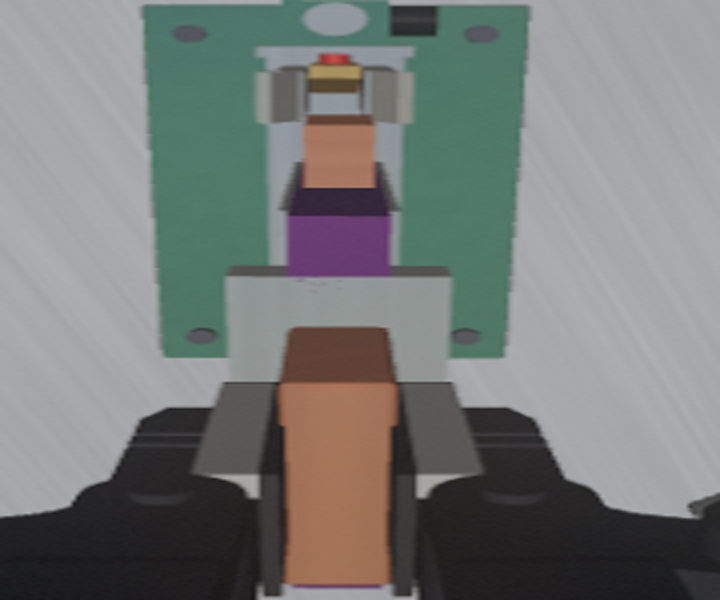

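View pics/s5c.png

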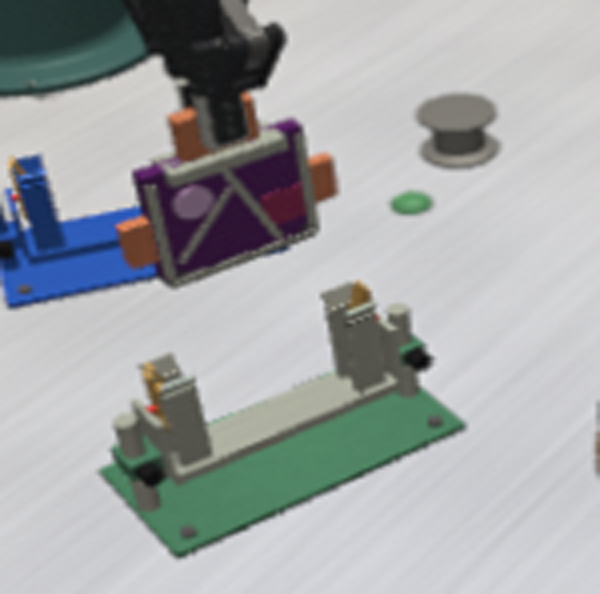

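```bash
cat > m5.py <<'E'
from cell import env
from h import *
s=env.snapshot("wrist");st=env.state();Rt=Ro.from_quat(st["eef_rot"]).as_matrix();p=st["ee_pos"]
k,d=K(s)
D=lambda q:np.array(q,float)/[4,2]+[240,100]
def pnp(o,i,n):
    o=np.array(o,float)/1000
    ok,r,t=cv2.solvePnP(o,i,k,d,flags=cv2.SOLVEPNP_SQPNP)
    r,t=cv2.solvePnPRefineLM(o,i,k,d,r,t)
    e=cv2.projectPoints(o,r,t,k,d)[0].reshape(-1,2)-i
    Rw=s["R"].T@cv2.Rodrigues(r)[0]; tw=s["R"].T@(t.ravel()-s["t"])
    print(n,"world",tw.round(4),"tool",(Rt.T@(tw-p)*1000).round(1),"yhead",np.degrees(np.arctan2(Rw[1,1],Rw[0,1])).round(2),"z axis",Rw[:,2].round(3),"rms",np.sqrt((e**2).mean()).round(2))
    return tw
a=pnp([[-5,20,108],[5,20,108],[-5,-20,108],[5,-20,108],[-4,56,50],[4,56,50],[-4,42,50],[4,42,50],[-5,42,80],[5,42,80],[-11,30,80],[11,30,80]],
 D([[280,383],[398,383],[287,585],[390,585],[304,124],[375,124],[302,188],[377,188],[288,216],[390,216],[228,277],[450,277]]),"panel")
q=D([[142,5],[528,5],[505,357],[163,357]])
b=pnp([[-45,88,6],[45,88,6],[45,-88,6],[-45,-88,6]],q,"bracket")
w=bp(s,q,.006);m=w.mean(0)
print("foot bp",m.round(4),"tool",(Rt.T@(m-p)*1000).round(1))
print("delta tool pnp",(Rt.T@(b-a)*1000).round(1),"bp",(Rt.T@(m-a)*1000).round(1))
E
python3 m5.py
```

```text
panel world [ 0.5236 -0.3085  0.1645] tool [ -1.    1.  103.8] yhead 70.73 z axis [-0.004 -0.003  1.   ] rms 0.42
bracket world [ 0.5232 -0.307  -0.0023] tool [ -1.9  -0.3 270.6] yhead 70.65 z axis [0.005 0.005 1.   ] rms 0.05
foot bp [ 0.5233 -0.3067  0.006 ] tool [ -1.9  -0.6 262.2]
delta tool pnp [ -0.9  -1.3 166.8] bp [ -0.9  -1.6 158.5]
```

View pics/top5.png

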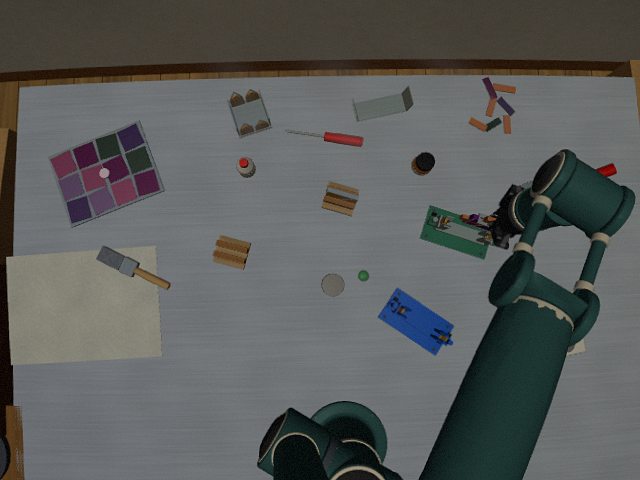

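```bash
python3 -m inch '[{"translation":[-1,-1.5,0],"turn":[0,0,0],"grip":0},{"translation":[0,0,20],"turn":[0,0,0],"grip":0},{"translation":[0,0,20],"turn":[0,0,0],"grip":0},{"translation":[0,0,0],"turn":[0,0,0],"grip":0},{"translation":[0,0,0],"turn":[0,0,0],"grip":0}]'
python3 - <<'E'
from cell import env
from h import *
st=env.state();print(st["ee_pos"],st["force"])
for n in ("wrist","scene"): cv2.imwrite(f"pics/{n}6.png",env.snapshot(n)["img"][:,:,::-1])
im=cv2.imread("pics/wrist6.png");cv2.imwrite("pics/w6c.png",cv2.resize(im[60:360,240:420],None,fx=4,fy=2,interpolation=cv2.INTER_CUBIC))
im=cv2.imread("pics/scene6.png");cv2.imwrite("pics/s6c.png",cv2.resize(im[260:390,160:280],None,fx=5.5,fy=4.5,interpolation=cv2.INTER_CUBIC))
E
```

```text
clock: 8.65
ee_pos: [0.5247, -0.3054, 0.2277]
eef_rot: [0.986, -0.167, -0.0, -0.0]
force: [0.1, 0.3, -1.3]
finger_gap: 0.0088
[ 0.52468313 -0.3054357   0.2276759 ] [ 0.14563694  0.30283615 -1.29464725]
```

View pics/w6c.png

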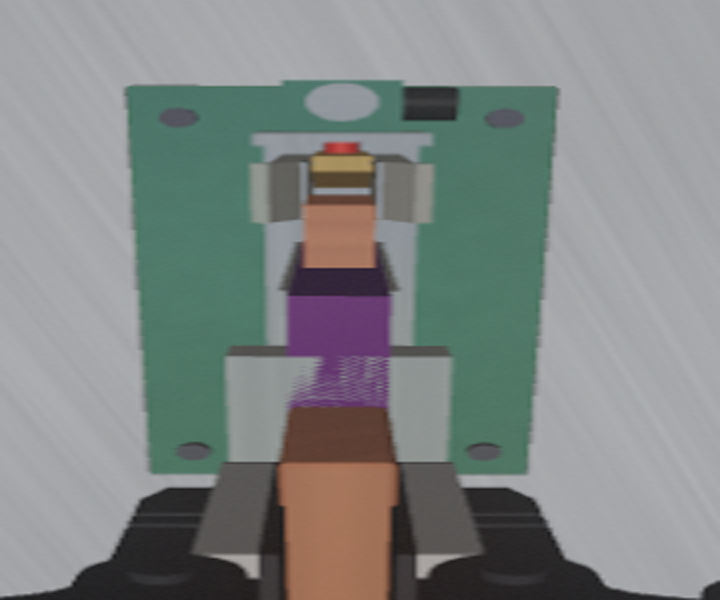

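View pics/s6c.png

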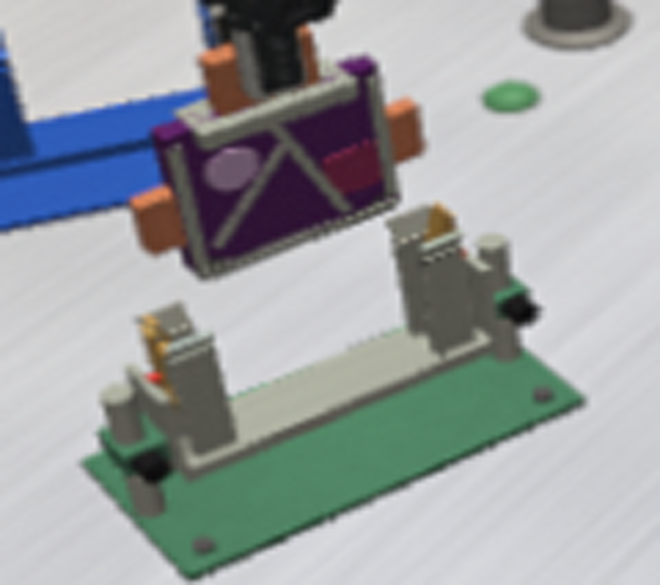

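```bash
sed -e 's/+\[240,100\]/+[240,60]/' -e 's/\[287,585\],\[390,585\],//; s/\[-5,-20,108\],\[5,-20,108\],//' -e 's/D(\[\[280.*/D([[280,463],[398,463],[304,204],[375,204],[303,267],[377,267],[288,296],[390,296],[228,357],[450,357]]),"panel")/' -e 's/^q=.*/q=D([[127,87],[556,87],[527,473],[150,473]])/' m5.py > m6.py
cat >> m6.py <<'E'
a0=np.radians(70.7);y=np.array([np.cos(a0),np.sin(a0),0]);x=np.array([np.sin(a0),-np.cos(a0),0])
for H in (.028,.04):
  c=m*[1,1,0]+[0,0,H]
  print(H,((pj(s,[c+y*.0525+x*u+np.array([0,0,h]) for h,u in((.070,-.011),(.070,.011),(.077,0),(0,0))])-[240,60])*[4,2]).round(0).tolist())
E
python3 m6.py
```

```text
panel world [ 0.5244 -0.3062  0.1242] tool [ -0.9   0.6 105. ] yhead 70.91 z axis [-0.009 -0.008  1.   ] rms 0.29
bracket world [ 0.5243 -0.3075 -0.0021] tool [ -0.8   1.9 231.2] yhead 70.63 z axis [0.006 0.007 1.   ] rms 0.13
foot bp [ 0.5244 -0.3072  0.006 ] tool [ -0.8   1.6 223.1]
delta tool pnp [1.000e-01 1.300e+00 1.263e+02] bp [1.000e-01 1.000e+00 1.182e+02]
0.028 [[273.0, 192.0], [412.0, 192.0], [343.0, 194.0], [341.0, 176.0]]
0.04 [[270.0, 195.0], [416.0, 196.0], [344.0, 198.0], [341.0, 178.0]]
```

x is centred (predicted head centre 343 px, seen 341–343). y is off by about +0.5 mm on average, so I nudge it. Then I descend by feel.

```bash
python3 -m inch '[{"translation":[0,0.5,6],"turn":[0,0,0],"grip":0},{"translation":[0,0,6],"turn":[0,0,0],"grip":0},{"translation":[0,0,0],"turn":[0,0,0],"grip":0}]'; python3 -m inch '[{"translation":[0,0,6],"turn":[0,0,0],"grip":0},{"translation":[0,0,6],"turn":[0,0,0],"grip":0},{"translation":[0,0,0],"turn":[0,0,0],"grip":0}]'; python3 -m inch '[{"translation":[0,0,4],"turn":[0,0,0],"grip":0},{"translation":[0,0,0],"turn":[0,0,0],"grip":0}]'
python3 - <<'E'
from cell import env
from h import *
st=env.state();print(st["ee_pos"],st["force"],st["torque"])
for n in ("wrist","scene"): cv2.imwrite(f"pics/{n}7.png",env.snapshot(n)["img"][:,:,::-1])
im=cv2.imread("pics/wrist7.png");cv2.imwrite("pics/w7c.png",cv2.resize(im[60:360,240:420],None,fx=4,fy=2,interpolation=cv2.INTER_CUBIC))
im=cv2.imread("pics/scene7.png");cv2.imwrite("pics/s7c.png",cv2.resize(im[260:390,160:280],None,fx=5.5,fy=4.5,interpolation=cv2.INTER_CUBIC))
E
```

```text
clock: 9.18
ee_pos: [0.5241, -0.3056, 0.2152]
eef_rot: [0.986, -0.167, -0.001, -0.0]
force: [-0.7, 0.2, -1.2]
finger_gap: 0.0089
clock: 9.55
ee_pos: [0.5242, -0.3057, 0.2033]
eef_rot: [0.986, -0.167, -0.001, -0.0]
force: [0.3, 0.0, -1.0]
finger_gap: 0.0087
clock: 9.8
ee_pos: [0.5245, -0.3059, 0.1999]
eef_rot: [0.986, -0.167, -0.0, -0.0]
force: [-0.1, -0.5, -2.1]
finger_gap: 0.0088
[ 0.52450227 -0.30588382  0.19992362] [-0.05999504 -0.49981548 -2.0999792 ] [-0.034302   -0.03150372 -0.01451632]
```

View pics/w7c.png

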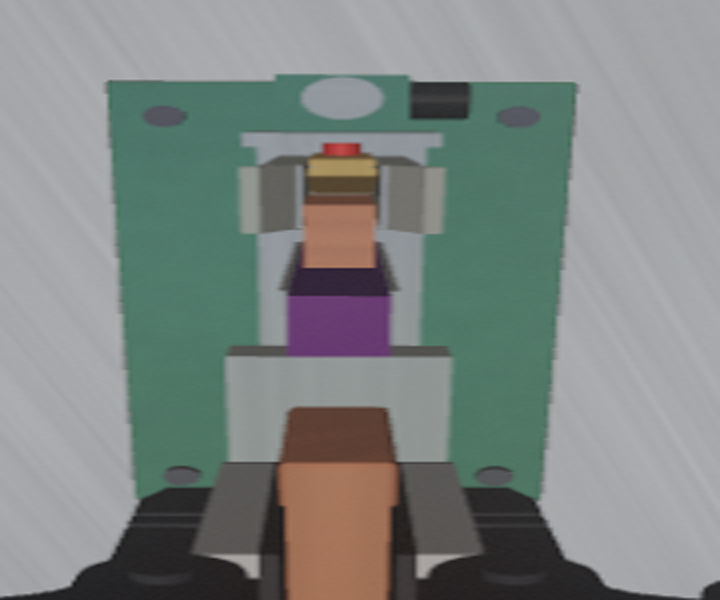

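View pics/s7c.png

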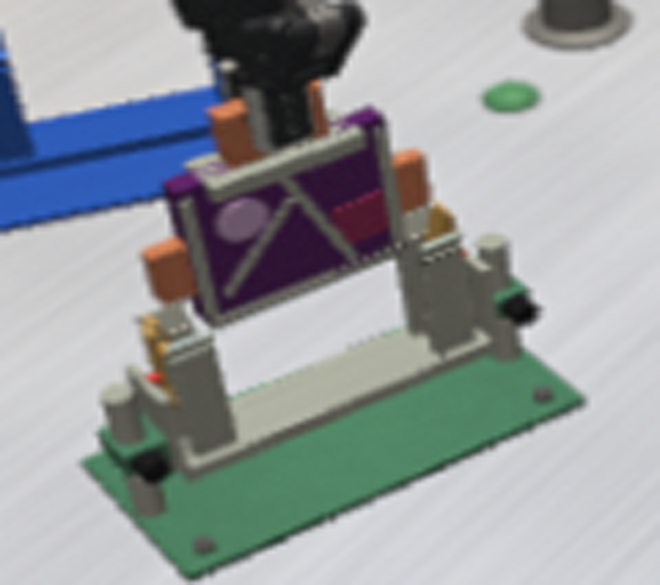

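The panel's lower edge is now between the cheeks and the ears sit over the slots (scene crop: ears at (165,270) and (410,180), clips at (155,340) and (440,220)). There is no contact so far. I go on in small steps.

```bash
for i in 1; do python3 -m inch '[{"translation":[0,0,4],"turn":[0,0,0],"grip":0},{"translation":[0,0,0],"turn":[0,0,0],"grip":0}]'; done;  python3 -m inch '[{"translation":[0,0,4],"turn":[0,0,0],"grip":0},{"translation":[0,0,0],"turn":[0,0,0],"grip":0}]'; python3 -m inch '[{"translation":[0,0,4],"turn":[0,0,0],"grip":0},{"translation":[0,0,0],"turn":[0,0,0],"grip":0}]'; python3 -m inch '[{"translation":[0,0,4],"turn":[0,0,0],"grip":0},{"translation":[0,0,0],"turn":[0,0,0],"grip":0}]'
```

```text
clock: 10.15
ee_pos: [0.5244, -0.3058, 0.1958]
eef_rot: [0.986, -0.167, -0.0, -0.0]
force: [-0.0, 0.3, -1.7]
finger_gap: 0.0088
clock: 10.4
ee_pos: [0.5244, -0.3058, 0.1917]
eef_rot: [0.986, -0.167, -0.0, -0.0]
force: [0.0, -0.2, -1.2]
finger_gap: 0.0086
clock: 10.65
ee_pos: [0.5244, -0.3058, 0.1878]
eef_rot: [0.986, -0.167, -0.0, -0.0]
force: [-0.0, -0.2, -1.9]
finger_gap: 0.0088
clock: 10.9
ee_pos: [0.5244, -0.3058, 0.1838]
eef_rot: [0.986, -0.167, -0.0, -0.0]
force: [-0.0, 0.5, -1.8]
finger_gap: 0.009
```

```bash
for i in 1; do python3 -m inch '[{"translation":[0,0,3],"turn":[0,0,0],"grip":0},{"translation":[0,0,0],"turn":[0,0,0],"grip":0}]'; done;  python3 -m inch '[{"translation":[0,0,3],"turn":[0,0,0],"grip":0},{"translation":[0,0,0],"turn":[0,0,0],"grip":0}]'; python3 -m inch '[{"translation":[0,0,3],"turn":[0,0,0],"grip":0},{"translation":[0,0,0],"turn":[0,0,0],"grip":0}]'
```

```text
clock: 11.15
ee_pos: [0.5245, -0.3059, 0.181]
eef_rot: [0.986, -0.167, -0.0, -0.0]
force: [-0.3, -0.9, -2.1]
finger_gap: 0.0088
clock: 11.4
ee_pos: [0.5249, -0.3058, 0.1782]
eef_rot: [0.986, -0.167, 0.0, -0.0]
force: [1.7, 1.2, -2.3]
finger_gap: 0.0084
clock: 11.65
ee_pos: [0.5252, -0.3063, 0.1759]
eef_rot: [0.986, -0.167, 0.001, 0.0]
force: [1.0, 1.0, 1.5]
finger_gap: 0.0087
```

```bash
cat > look.py <<'E'
import sys
from cell import env
from h import *
n=sys.argv[1];st=env.state();Rt=Ro.from_quat(st["eef_rot"]).as_matrix()
print(st["ee_pos"].round(4),"Ftool",(Rt.T@st["force"]).round(1),"Ttool",(Rt.T@st["torque"]).round(3),Ro.from_matrix(Rt).as_quat().round(4))
w=env.snapshot("wrist")["img"][:,:,::-1];s=env.snapshot("scene")["img"][:,:,::-1]
a=cv2.resize(w[60:260,250:410],(400,500),interpolation=cv2.INTER_CUBIC);b=cv2.resize(s[275:390,165:275],(400,418),interpolation=cv2.INTER_CUBIC)
b=np.vstack([b,np.zeros((82,400,3),np.uint8)]);cv2.imwrite(f"pics/l{n}.png",np.hstack([a,b]))
E
python3 look.py 8
```

```text
[ 0.5252 -0.3063  0.1759] Ftool [ 0.6 -1.2 -1.5] Ttool [0.173 0.111 0.063] [ 9.859e-01 -1.672e-01  7.000e-04  3.000e-04]
```

View pics/l8.png

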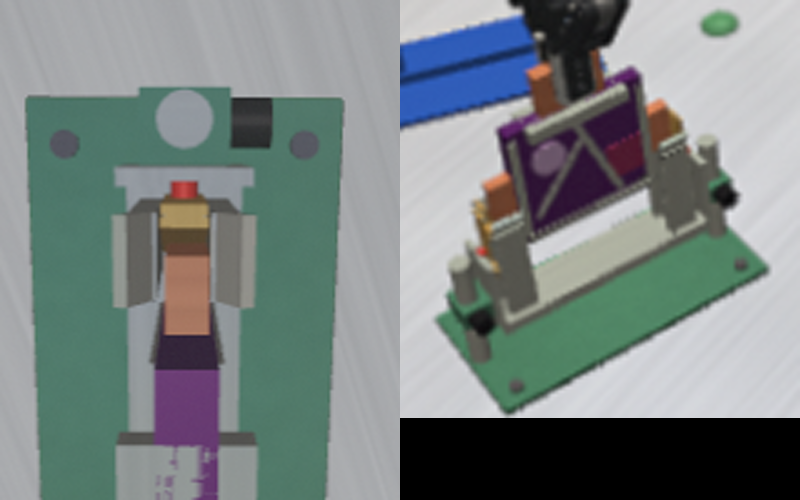

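The ears are inside the lead-ins, which moved the panel about +0.9 mm in tool x with a light touch (~3 N). I take up that offset and continue.

```bash
python3 -m inch '[{"translation":[0.8,0,0],"turn":[0,0,0],"grip":0},{"translation":[0,0,2],"turn":[0,0,0],"grip":0},{"translation":[0,0,0],"turn":[0,0,0],"grip":0}]'; python3 look.py 9;  python3 -m inch '[{"translation":[0,0,2],"turn":[0,0,0],"grip":0},{"translation":[0,0,0],"turn":[0,0,0],"grip":0}]'; python3 look.py 10
```

```text
clock: 12.12
ee_pos: [0.5258, -0.3066, 0.1738]
eef_rot: [0.986, -0.167, 0.0, 0.0]
force: [0.9, 0.8, 4.0]
finger_gap: 0.0084
[ 0.5258 -0.3066  0.1738] Ftool [ 0.6 -1.  -4. ] Ttool [ 0.143  0.093 -0.018] [ 9.859e-01 -1.672e-01  5.000e-04  2.000e-04]
clock: 12.48
ee_pos: [0.5259, -0.3065, 0.1718]
eef_rot: [0.986, -0.167, 0.001, 0.0]
force: [1.2, 0.4, 3.7]
finger_gap: 0.0089
[ 0.5259 -0.3065  0.1718] Ftool [ 1.  -0.8 -3.7] Ttool [0.12  0.132 0.052] [ 9.859e-01 -1.672e-01  6.000e-04  3.000e-04]
```

View pics/l10.png

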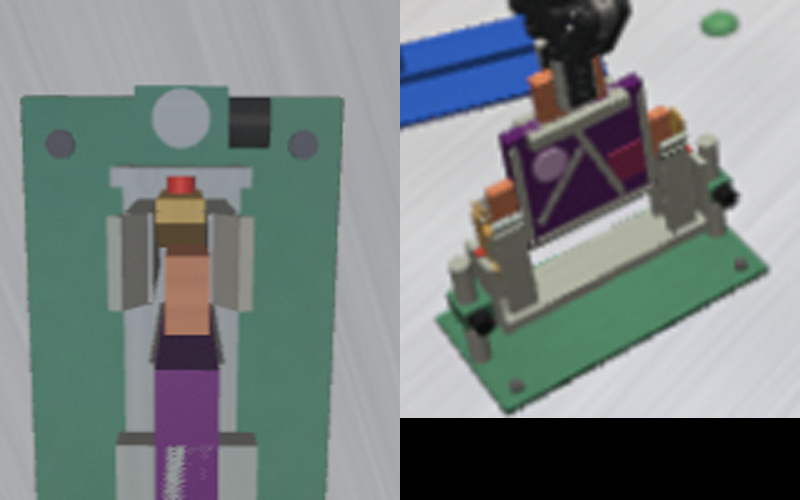

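Run:
```python
from cell import env
from h import *
w=env.snapshot("wrist")["img"][:,:,::-1];s=env.snapshot("scene")["img"][:,:,::-1]
a=cv2.resize(w[125:215,285:360],(500,600),interpolation=cv2.INTER_CUBIC);b=cv2.resize(s[320:370,178:215],(300,400),interpolation=cv2.INTER_CUBIC)
b=np.vstack([b,np.zeros((200,300,3),np.uint8)]);cv2.imwrite("pics/z11.png",np.hstack([a,b]))
```

```text
(no output)
```

View pics/z11.png

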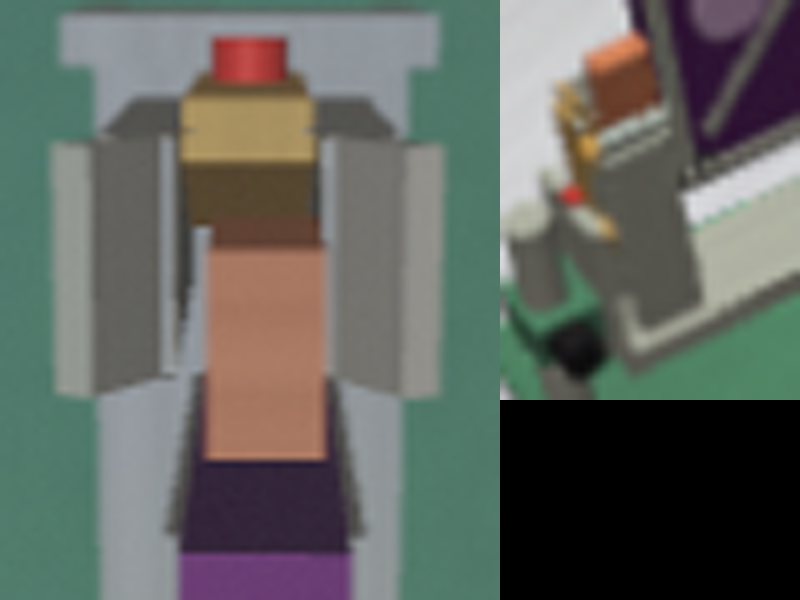

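The far ear is now about 1.3 mm right of its slot centre (ear 267 px, slot 247 px in the zoom). The drift is radial arm compliance under the clip load, so I take the correction back and use the measured TCP, about (0.525, -0.306), as the reference.

```bash
python3 -m inch '[{"translation":[-1.3,0,0],"turn":[0,0,0],"grip":0},{"translation":[0,0,0],"turn":[0,0,0],"grip":0}]'; sed -i 's/^b=np.vstack.*/z=cv2.resize(w[125:215,285:360],(400,500),interpolation=cv2.INTER_CUBIC);cv2.imwrite(f"pics\/l{n}.png",np.hstack([z,cv2.resize(b,(400,500))]))/' look.py; python3 look.py 12
```

```text
clock: 12.92
ee_pos: [0.5252, -0.3063, 0.1718]
eef_rot: [0.986, -0.167, 0.001, 0.0]
force: [4.2, -0.9, 3.1]
finger_gap: 0.0086
[ 0.5252 -0.3063  0.1718] Ftool [ 4.2 -0.6 -3.1] Ttool [0.133 1.008 0.028] [ 9.859e-01 -1.673e-01  1.400e-03  4.000e-04]
```

View pics/l12.png

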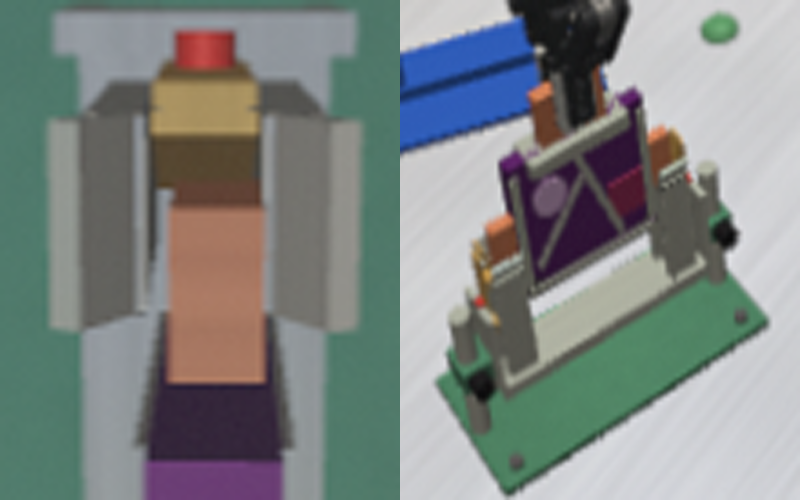

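The sideways force is symmetric between the ears (torque z≈0), so it is clip friction, not a cheek. The commanded x already sits about 0.6 mm toward centre, so I keep descending and watch.

```bash
python3 -m inch '[{"translation":[0,0,2],"turn":[0,0,0],"grip":0},{"translation":[0,0,0],"turn":[0,0,0],"grip":0}]'; python3 look.py 13; python3 -m inch '[{"translation":[0,0,2],"turn":[0,0,0],"grip":0},{"translation":[0,0,0],"turn":[0,0,0],"grip":0}]';  python3 look.py 14
```

```text
clock: 13.28
ee_pos: [0.5245, -0.306, 0.1698]
eef_rot: [0.986, -0.167, 0.0, 0.0]
force: [2.6, -0.8, 6.0]
finger_gap: 0.009
[ 0.5245 -0.306   0.1698] Ftool [ 2.7 -0.1 -6. ] Ttool [0.106 0.742 0.056] [ 9.859e-01 -1.672e-01  3.000e-04  2.000e-04]
clock: 13.62
ee_pos: [0.5237, -0.3057, 0.167]
eef_rot: [0.986, -0.167, -0.001, -0.0]
force: [2.2, 0.6, 3.3]
finger_gap: 0.0087
[ 0.5237 -0.3057  0.167 ] Ftool [ 1.9 -1.3 -3.3] Ttool [ 0.057  0.56  -0.007] [ 9.859e-01 -1.672e-01 -6.000e-04 -1.000e-04]
```

View pics/l14.png

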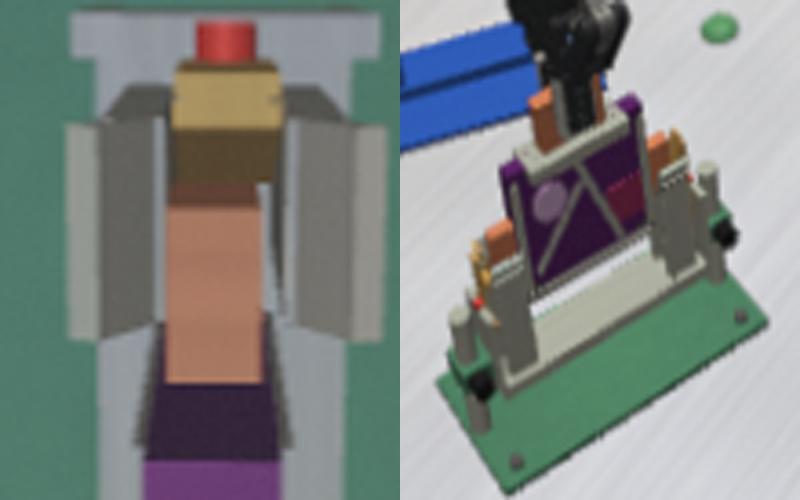

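The ear is now about 0.9 mm left of its slot centre (214 vs 226 px), having slid past. I put half of it back.

```bash
python3 -m inch '[{"translation":[0.8,0,2],"turn":[0,0,0],"grip":0},{"translation":[0,0,0],"turn":[0,0,0],"grip":0}]'; python3 look.py 15; python3 -m inch '[{"translation":[0,0,2],"turn":[0,0,0],"grip":0},{"translation":[0,0,0],"turn":[0,0,0],"grip":0}]';  python3 look.py 16
```

```text
clock: 13.98
ee_pos: [0.524, -0.3057, 0.1644]
eef_rot: [0.986, -0.167, -0.001, -0.0]
force: [-0.8, 0.5, 2.6]
finger_gap: 0.0086
[ 0.524  -0.3057  0.1644] Ftool [-0.9 -0.2 -2.6] Ttool [ 0.128 -0.001  0.02 ] [ 9.859e-01 -1.672e-01 -1.200e-03 -4.000e-04]
clock: 14.32
ee_pos: [0.5245, -0.3058, 0.1627]
eef_rot: [0.986, -0.167, -0.001, -0.0]
force: [-0.7, -0.3, 2.2]
finger_gap: 0.0088
[ 0.5245 -0.3058  0.1627] Ftool [-0.6  0.5 -2.2] Ttool [ 0.108 -0.141 -0.049] [ 9.859e-01 -1.672e-01 -6.000e-04 -2.000e-04]
```

View pics/l16.png

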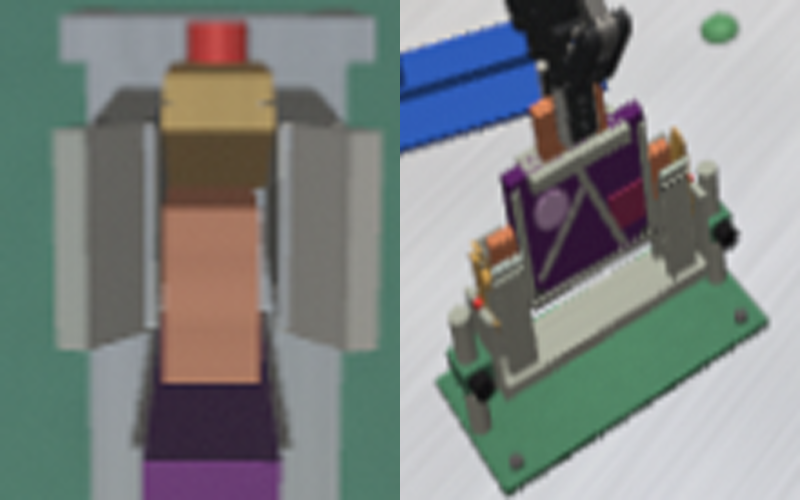

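Nearly centred, with light forces. Continuing down.

```bash
python3 -m inch '[{"translation":[0.2,0,2],"turn":[0,0,0],"grip":0},{"translation":[0,0,2],"turn":[0,0,0],"grip":0},{"translation":[0,0,0],"turn":[0,0,0],"grip":0}]'; python3 look.py 17; python3 -m inch '[{"translation":[0,0,2],"turn":[0,0,0],"grip":0},{"translation":[0,0,2],"turn":[0,0,0],"grip":0},{"translation":[0,0,0],"turn":[0,0,0],"grip":0}]';  python3 look.py 18
```

```text
clock: 14.8
ee_pos: [0.5254, -0.3062, 0.1592]
eef_rot: [0.986, -0.167, 0.0, 0.0]
force: [0.1, -0.0, 2.7]
finger_gap: 0.0086
[ 0.5254 -0.3062  0.1592] Ftool [ 0.1  0.  -2.7] Ttool [0.098 0.028 0.007] [ 9.859e-01 -1.672e-01  2.000e-04  0.000e+00]
clock: 15.28
ee_pos: [0.5254, -0.3063, 0.1552]
eef_rot: [0.986, -0.167, 0.0, 0.0]
force: [1.2, 0.1, 2.5]
finger_gap: 0.0088
[ 0.5254 -0.3063  0.1552] Ftool [ 1.1 -0.5 -2.5] Ttool [ 0.124  0.215 -0.024] [ 9.859e-01 -1.672e-01  3.000e-04  1.000e-04]
```

View pics/l18.png

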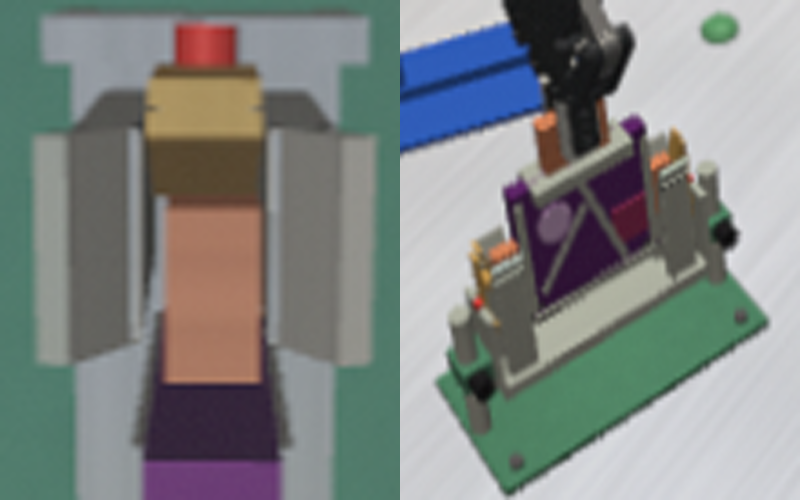

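```bash
python3 -m inch '[{"translation":[-0.5,0,2],"turn":[0,0,0],"grip":0},{"translation":[0,0,2],"turn":[0,0,0],"grip":0},{"translation":[0,0,0],"turn":[0,0,0],"grip":0}]'; python3 look.py 19; python3 -m inch '[{"translation":[0,0,2],"turn":[0,0,0],"grip":0},{"translation":[0,0,2],"turn":[0,0,0],"grip":0},{"translation":[0,0,0],"turn":[0,0,0],"grip":0}]';  python3 look.py 20
```

```text
clock: 15.75
ee_pos: [0.5247, -0.306, 0.151]
eef_rot: [0.986, -0.167, -0.0, -0.0]
force: [1.9, 0.2, 2.8]
finger_gap: 0.0086
[ 0.5247 -0.306   0.151 ] Ftool [ 1.7 -0.8 -2.8] Ttool [ 0.1    0.288 -0.001] [ 0.9859 -0.1672 -0.     -0.    ]
clock: 16.23
ee_pos: [0.5245, -0.3059, 0.1469]
eef_rot: [0.986, -0.167, -0.0, -0.0]
force: [1.4, 0.1, 2.6]
finger_gap: 0.0087
[ 0.5245 -0.3059  0.1469] Ftool [ 1.3 -0.5 -2.6] Ttool [0.083 0.18  0.016] [ 9.859e-01 -1.672e-01 -2.000e-04 -1.000e-04]
```

View pics/l20.png

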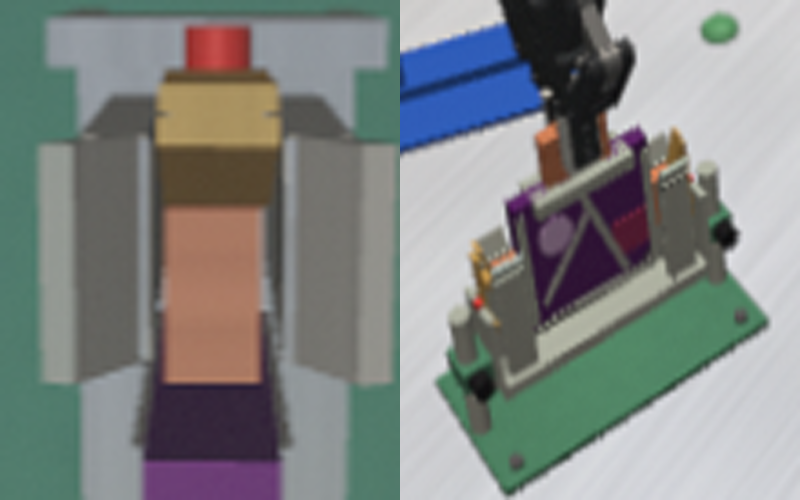

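Centred. Now 1.5 mm steps, watching for the bar.

```bash
for i in 1 2; do :; done; python3 -m inch '[{"translation":[0,0,1.5],"turn":[0,0,0],"grip":0},{"translation":[0,0,1.5],"turn":[0,0,0],"grip":0},{"translation":[0,0,0],"turn":[0,0,0],"grip":0}]'; python3 -m inch '[{"translation":[0,0,1.5],"turn":[0,0,0],"grip":0},{"translation":[0,0,1.5],"turn":[0,0,0],"grip":0},{"translation":[0,0,0],"turn":[0,0,0],"grip":0}]'; python3 look.py 21;python3 -m inch '[{"translation":[0,0,1.5],"turn":[0,0,0],"grip":0},{"translation":[0,0,0],"turn":[0,0,0],"grip":0}]'; python3 look.py 22
```

```text
clock: 16.7
ee_pos: [0.5246, -0.306, 0.144]
eef_rot: [0.986, -0.167, -0.0, -0.0]
force: [1.2, 0.9, 2.5]
finger_gap: 0.0093
clock: 17.08
ee_pos: [0.5238, -0.3055, 0.1396]
eef_rot: [0.986, -0.167, -0.001, -0.0]
force: [1.5, -0.2, -4.6]
finger_gap: 0.0088
[ 0.5238 -0.3055  0.1396] Ftool [ 1.5 -0.3  4.6] Ttool [-0.007  0.276  0.   ] [ 9.859e-01 -1.672e-01 -1.000e-03 -4.000e-04]
clock: 17.42
ee_pos: [0.524, -0.3057, 0.1391]
eef_rot: [0.986, -0.167, -0.001, -0.0]
force: [-0.6, -0.3, -5.0]
finger_gap: 0.0089
[ 0.524  -0.3057  0.1391] Ftool [-0.5  0.4  5. ] Ttool [ 0.096 -0.037 -0.073] [ 9.859e-01 -1.672e-01 -9.000e-04 -3.000e-04]
```

View pics/l22.png

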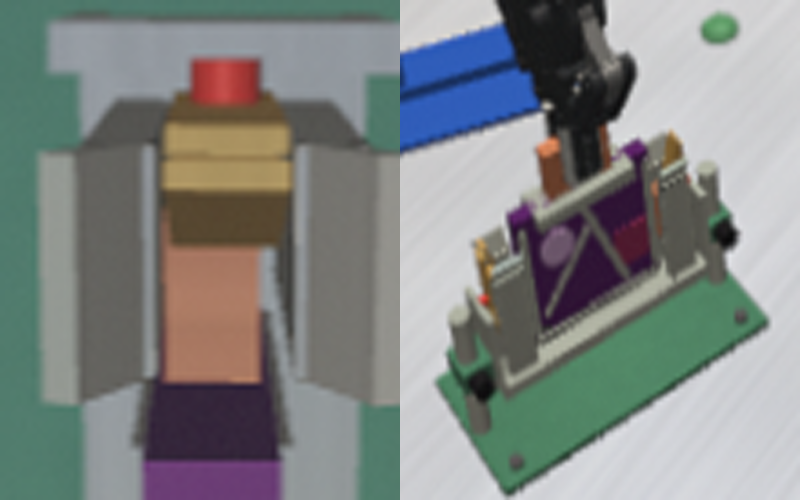

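The far clip has snapped over its ear (brass now covers the ear end at (220,215)). The force has turned to a slight downward pull. I press gently to seat the panel on the bar.

```bash
python3 -m inch '[{"translation":[0.4,0,1],"turn":[0,0,0],"grip":0},{"translation":[0,0,0],"turn":[0,0,0],"grip":0}]';python3 -m inch '[{"translation":[0,0,1],"turn":[0,0,0],"grip":0},{"translation":[0,0,0],"turn":[0,0,0],"grip":0}]'; python3 look.py 23
```

```text
clock: 17.77
ee_pos: [0.5252, -0.3062, 0.1389]
eef_rot: [0.986, -0.167, 0.0, 0.0]
force: [-0.2, -1.1, -4.6]
finger_gap: 0.0085
clock: 18.02
ee_pos: [0.5255, -0.3064, 0.1383]
eef_rot: [0.986, -0.167, 0.001, 0.0]
force: [0.0, 0.3, -1.4]
finger_gap: 0.0088
[ 0.5255 -0.3064  0.1383] Ftool [-0.1 -0.3  1.4] Ttool [-0.011 -0.018  0.074] [ 9.859e-01 -1.671e-01  5.000e-04  3.000e-04]
```

View pics/l23.png

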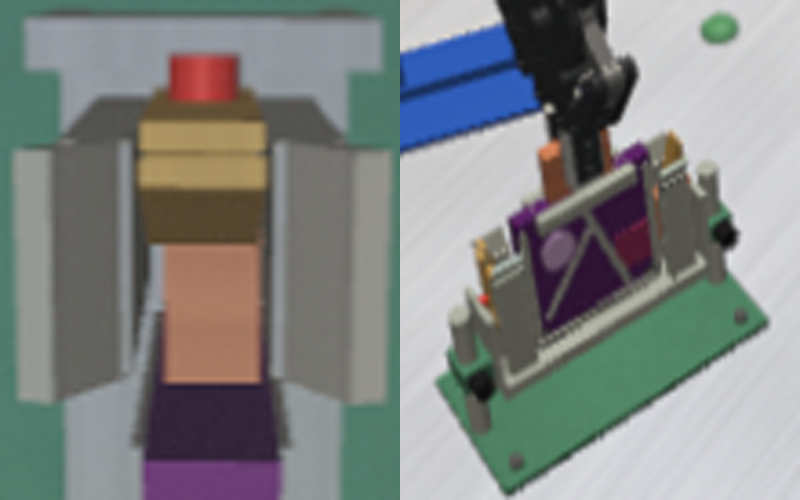

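```bash
python3 -m inch '[{"translation":[-0.5,0,1],"turn":[0,0,0],"grip":0},{"translation":[0,0,0],"turn":[0,0,0],"grip":0}]';python3 -m inch '[{"translation":[0,0,1],"turn":[0,0,0],"grip":0},{"translation":[0,0,0],"turn":[0,0,0],"grip":0}]'; python3 look.py 24
```

```text
clock: 18.38
ee_pos: [0.5252, -0.3065, 0.1379]
eef_rot: [0.986, -0.167, 0.001, 0.0]
force: [-0.3, -0.7, 3.1]
finger_gap: 0.0091
clock: 18.62
ee_pos: [0.5255, -0.3066, 0.1379]
eef_rot: [0.986, -0.167, 0.001, 0.001]
force: [-2.7, 0.2, 8.3]
finger_gap: 0.0084
[ 0.5255 -0.3066  0.1379] Ftool [-2.6  0.7 -8.3] Ttool [ 0.085 -0.355  0.004] [ 9.859e-01 -1.672e-01  1.200e-03  6.000e-04]
```

View pics/l24.png

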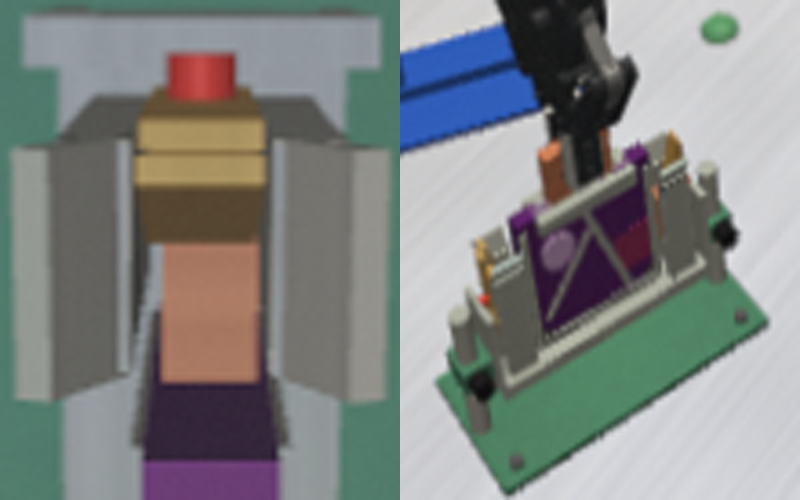

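A hard stop at TCP z=0.1379 with about 10 N, so the panel is on the bar and its lower edge is near 34 mm. Next I unload and open.

```bash
python3 -m inch '[{"translation":[-0.4,0,-1.5],"turn":[0,0,0],"grip":0},{"translation":[0,0,0],"turn":[0,0,0],"grip":0}]'; python3 -m inch '[{"translation":[0,0,0],"turn":[0,0,0],"grip":0.15},{"translation":[0,0,0],"turn":[0,0,0],"grip":0.35},{"translation":[0,0,0],"turn":[0,0,0],"grip":0.45},{"translation":[0,0,0],"turn":[0,0,0],"grip":0.45}]'; python3 look.py 25
```

```text
clock: 18.98
ee_pos: [0.5247, -0.3062, 0.138]
eef_rot: [0.986, -0.167, 0.001, 0.0]
force: [0.7, -0.4, 3.7]
finger_gap: 0.0085
clock: 19.48
ee_pos: [0.5241, -0.3057, 0.137]
eef_rot: [0.986, -0.167, -0.0, -0.0]
force: [0.1, 0.6, -0.2]
finger_gap: 0.0384
[ 0.5241 -0.3057  0.137 ] Ftool [-0.1 -0.6  0.2] Ttool [-0.02   0.059  0.014] [ 9.859e-01 -1.672e-01 -2.000e-04 -1.000e-04]
```

View pics/l25.png

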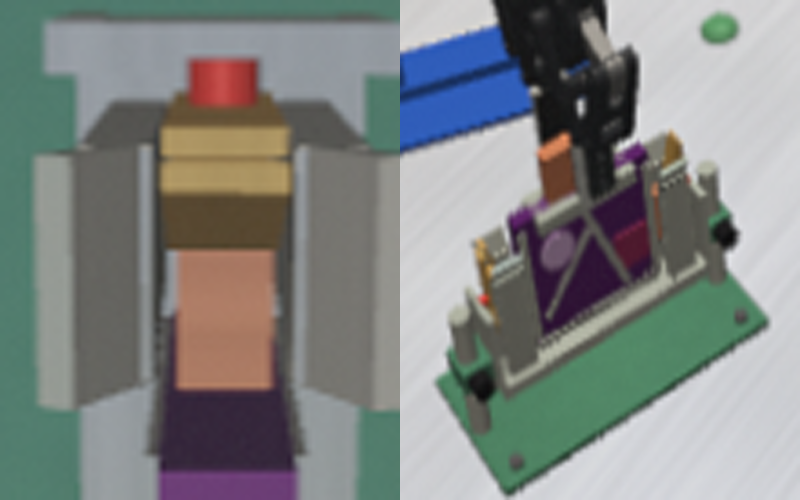

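Released: gap 38 mm, force about 0, panel upright and centred. I retreat straight up and then inspect both clips.

```bash
python3 -m inch '[{"translation":[0,0,-10],"turn":[0,0,0],"grip":0.45},{"translation":[0,0,-25],"turn":[0,0,0],"grip":0.45},{"translation":[0,0,-40],"turn":[0,0,0],"grip":0.45},{"translation":[0,0,-40],"turn":[0,0,0],"grip":0.45},{"translation":[0,20,-20],"turn":[0,0,0],"grip":0.45},{"translation":[0,20,0],"turn":[0,0,0],"grip":0.45},{"translation":[0,0,0],"turn":[0,0,0],"grip":0.45},{"translation":[0,0,0],"turn":[0,0,0],"grip":0.45}]'
python3 - <<'E'
from cell import env
from h import *
w=env.snapshot("wrist")["img"][:,:,::-1];s=env.snapshot("scene")["img"][:,:,::-1];t=env.snapshot("top")["img"][:,:,::-1]
cv2.imwrite("pics/wrist26.png",w);cv2.imwrite("pics/top26.png",t)
cv2.imwrite("pics/z26.png",np.hstack([cv2.resize(w[0:260,240:440],(400,520),interpolation=cv2.INTER_CUBIC),cv2.resize(s[285:390,165:275],(400,520),interpolation=cv2.INTER_CUBIC)]))
E
```

```text
clock: 20.58
ee_pos: [0.5099, -0.3433, 0.2697]
eef_rot: [0.986, -0.168, -0.002, -0.001]
force: [-0.8, -0.3, 0.3]
finger_gap: 0.0383
```

View pics/z26.png

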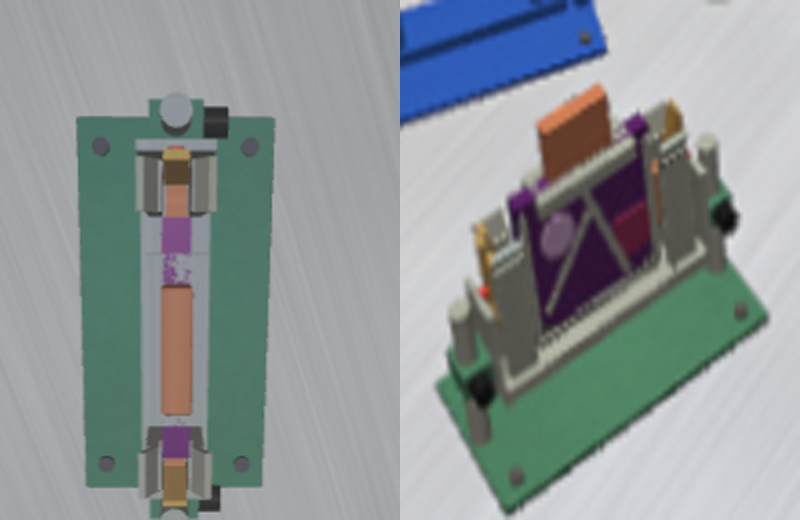

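View pics/top26.png

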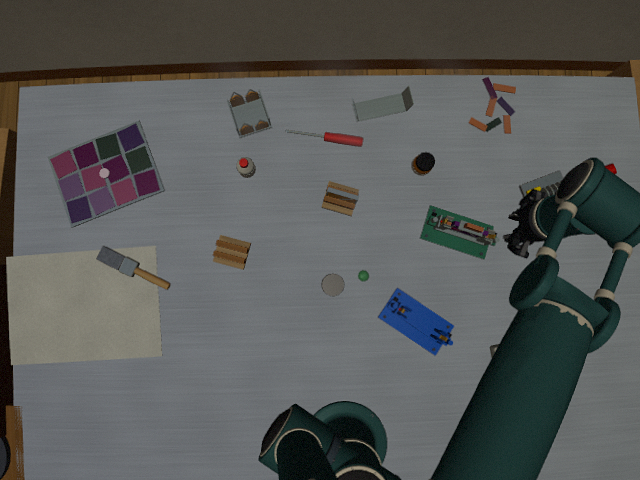

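Run:
```python
import cv2,numpy as np
w=cv2.imread("pics/wrist26.png")
f=lambda a:cv2.resize(a,(400,500),interpolation=cv2.INTER_CUBIC)
cv2.imwrite("pics/z27.png",np.hstack([f(w[65:115,308:348]),f(w[208:258,308:348])]))
```

```text
(no output)
```

View pics/z27.png

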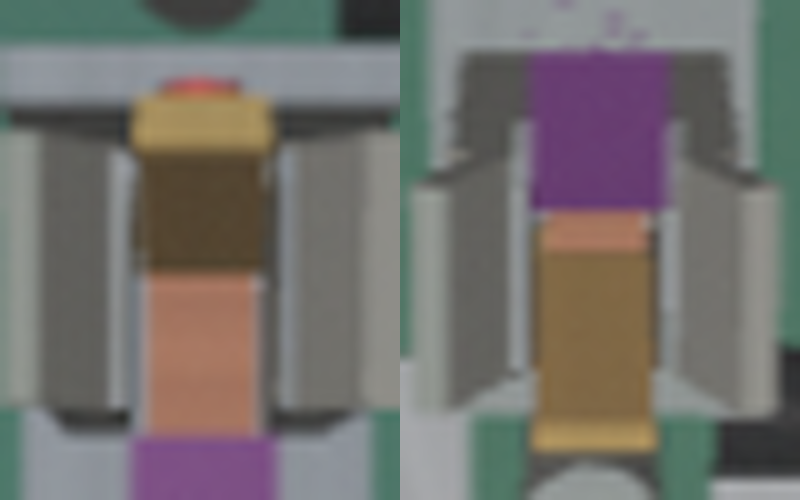

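Run:
```python
from cell import env
from h import *
s=env.snapshot("wrist")
n=bp(s,[[328.5,92.2],[327.7,233]],.088);t=bp(s,[[328,75],[327.7,250.5]],.111)
for q in (n,t): print(q.round(4),np.linalg.norm(q[0]-q[1]).round(4),q.mean(0).round(4))
E=bp(s,[[328,108.7],[327.7,229]],.084);print("glass edges dist check",np.linalg.norm(E[0]-E[1]).round(4))
D=lambda q:np.array(q,float)/2+[240,0]
w=bp(s,D([[77,117],[274,118],[262,486],[88,486]]),.006);print("foot",w.mean(0).round(4),np.linalg.norm(w[0]-w[3]).round(4))
tab=bp(s,D([[162,287],[192,287],[162,414],[191,414]]),.142);print("tab",tab.mean(0).round(4),np.linalg.norm(tab[0]-tab[2]).round(4))
print(env.state()["force"])
```

```text
[[ 0.5423 -0.256   0.088 ]
 [ 0.5068 -0.357   0.088 ]] 0.1071 [ 0.5246 -0.3065  0.088 ]
[[ 0.545  -0.2467  0.111 ]
 [ 0.5043 -0.3637  0.111 ]] 0.1238 [ 0.5246 -0.3052  0.111 ]
glass edges dist check 0.0933
foot [ 0.5248 -0.3064  0.006 ] 0.1756
tab [ 0.5242 -0.3068  0.142 ] 0.0404
[-0.00780006  0.31126648 -0.37522063]
```

The noses measure 107 mm apart, against 106 relaxed and 112 when held out by the ears. Both have sprung back. The tab centre is within 1 mm of the foot's centre. Handing in.

Run:
```python
from cell import env
print(env.hand_in()); print(env.state()["clock"])
```

```text
the job is handed in; nothing more can be done
None
the job is handed in; nothing more can be done
```

The violet panel is in the green clip bracket, sitting on the cross bar with both clips over its ears. It has been released and the job is handed in. `hand_in()` gives no verdict, so what follows rests on my own checks.

**What I did:** I lifted the panel by its tab and lowered it in small steps past the clips. The net clip resistance was about 4 to 8 N. The clips snapped over at TCP z ≈ 0.139 m, and I pressed with about 10 N until the panel stopped on the bar at z = 0.138 m. That puts its lower edge about 34 mm up. Then I unloaded, opened the gripper and backed off upward.

**Last checks:**
- **Clips:** the noses measured 107 mm apart (106 mm if fully relaxed, 112 mm if still held out), so both have sprung back.
- **Centring:** the tab centre was within about 1 mm of the foot's centre, and the panel looked upright and still.
- **Gripper:** it was clear of everything, with a force reading near zero.
- **Surroundings:** the amber panel and the loose items in view looked unmoved in the top picture. Some of the right side was hidden by the arm.
- **Time:** about 21 s of the 45 s.

**What disagreed:**
- **Camera mismatch:** the top and wrist cameras differed by 2 to 4 mm along the panel's width, so I aligned panel and bracket using the wrist camera alone.
- **Sideways drift:** during insertion the arm drifted about 1 mm sideways under load. I first corrected the wrong way and then undid it. Sideways force peaked at about 4 N, which I put down to friction at the clips.

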